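# Restock the finish cabinet's door rack with glass jars

## Task

Swing the grey finish cabinet's door wide open by its handle, take the empty slender tin out of the rack on the inside of the door and stand it upright in the plywood tray, then stand every full glass jar upright in the door rack and shut the door fully with the jars in it. Be gentle: the jars are glass, so never squeeze one with more than 15 N and set them down softly, and swing the door slowly both ways (no faster than about 80 degrees a second), never slamming it. Leave the other things on the bench where they are.

Things in the scene. Friction and masses are not known exactly. Their poses are not given: they have to be found in the camera images.
- door (a joint): hinge of the cabinet door, 0 = shut, grows as the free edge swings out towards the robot (clockwise from above), up to 1.9 rad; the door has a little friction, no spring and no latch, and stays where it is left
- hinge (a point): point on the door's upright hinge line, 12 mm above the table, at the cabinet's left front edge as seen from the robot. Turns with the door: its -y axis runs along the door from the hinge to the free edge, its +x axis points from the door's inner face into the cabinet (shut), towards the rack
- handle (a point): grip point of the door handle: an upright round steel bar 12 mm thick, 265 mm from the hinge along the door, its axis 52 mm in front of the door's inner face (panel 12 mm thick). The bar's free upper end is 16 mm above this point, open to pinching from straight above. The point is 207 mm above the table, 28 mm below the cabinet's top. Turns with the door, axes as hinge
- rack (a point): centre of the floor, 140 mm above the table, of the wooden trough on the door's inner face (inside the shut cabinet). Inside: 244 mm long along its y axis (-y to the door's free edge), 72 mm deep along x, from door panel (x = -36 mm) to front rail (x = +36 mm); no partitions. Rail and end walls rise 30 mm above the floor, the door panel 84 mm. Turns with the door
- cabinet: grey steel cabinet, fixed, 170 deep (x) x 300 wide (y) x 235 mm high, closed on top; its one door, 292 wide and 212 mm high with its foot 12 mm above the table, is in the front that faces -x of its frame; origin at the centre of the underside
- tray_in (a point): centre of the inner floor of the fixed plywood empties tray, outside 150 (x) x 130 (y) x 30 mm high, walls and floor 5 mm thick
- can: empty slender steel tin, 40 mm diameter, 85 mm high with a small cone at the top 13 mm, about 60 g; starts upright in the door rack; origin at the centre of its underside, z up along it
- jar1: straight-sided squat glass jar of brown finish, heavy-bottomed, with a metal screw cap of nearly the same width: 56 mm diameter, 72 mm high (the cap is the top 14 mm), about 180 g; starts upright on the table; origin at the centre of its underside, z up along it. Two or three of the jars jar1 to jar3 are present. Glass cracks if a finger squeezes it with more than 15 N
- jar2: straight-sided squat glass jar of brown finish, heavy-bottomed, with a metal screw cap of nearly the same width: 56 mm diameter, 72 mm high (the cap is the top 14 mm), about 180 g; starts upright on the table; origin at the centre of its underside, z up along it. Two or three of the jars jar1 to jar3 are present. Glass cracks if a finger squeezes it with more than 15 N
- jar3: straight-sided squat glass jar of brown finish, heavy-bottomed, with a metal screw cap of nearly the same width: 56 mm diameter, 72 mm high (the cap is the top 14 mm), about 180 g; starts upright on the table; origin at the centre of its underside, z up along it. Two or three of the jars jar1 to jar3 are present. Glass cracks if a finger squeezes it with more than 15 N
- glue: white glue bottle, 48 mm diameter, 150 mm high, standing; bystander, origin under its centre
- blank: small glued-up strip board, 130 x 66 x 25 mm; bystander, origin under its centre, x along it
- brush: brush, 170 mm long, lying; bystander
- tub: grey plastic tub, 84 mm across, 75 mm high; bystander, origin under its centre
- offcut: wood offcut, 90 x 45 x 20 mm; bystander, origin under its centre

How it is judged:
On the way, in this order (a step that is already met when the one before it is completed fails the run):
1. the door stands wide open (1.35 rad or more) (value of joint door above 1.35 rad), for 0.2 s.
2. the empty tin stands upright in the tray, released, the door still wide open (x of can in the frame of tray_in between -0.065 and 0.065 m and y of can in the frame of tray_in between -0.055 and 0.055 m and z of can in the frame of tray_in between -0.006 and 0.01 m and angle between can's own z axis and vertical below 0.15 rad and linear speed of can below 0.05 m/s and contact force between the fingers and can below 0.1 N and value of joint door above 1.2 rad), for 0.2 s.
3. every jar stands upright in the door rack, released, with the door still open (1.1 rad or more) (x of jar1 in the frame of rack between -0.02 and 0.022 m and y of jar1 in the frame of rack between -0.11 and 0.11 m and z of jar1 in the frame of rack between -0.006 and 0.008 m and angle between each of jar1, jar2, jar3's own z axis and vertical below 0.15 rad and linear speed of each of jar1, jar2, jar3 below 0.05 m/s and x of jar2 in the frame of rack between -0.02 and 0.022 m and y of jar2 in the frame of rack between -0.11 and 0.11 m and z of jar2 in the frame of rack between -0.006 and 0.008 m and x of jar3 in the frame of rack between -0.02 and 0.022 m and y of jar3 in the frame of rack between -0.11 and 0.11 m and z of jar3 in the frame of rack between -0.006 and 0.008 m and value of joint door above 1.1 rad and contact force between the fingers and jar1 below 0.1 N and contact force between the fingers and jar2 below 0.1 N and contact force between the fingers and jar3 below 0.1 N), for 0.2 s.
At the end, for the whole second after the job is handed in: the door is shut (within 0.05 rad), every jar present stands upright (within 0.15 rad) and at rest on the floor of the door rack, and the tin stands upright and at rest on the floor of the tray (value of joint door below 0.05 rad and x of jar1 in the frame of rack between -0.02 and 0.022 m and y of jar1 in the frame of rack between -0.11 and 0.11 m and z of jar1 in the frame of rack between -0.006 and 0.008 m and angle between each of jar1, jar2, jar3, can's own z axis and vertical below 0.15 rad and linear speed of each of jar1, jar2, jar3, can below 0.05 m/s and x of jar2 in the frame of rack between -0.02 and 0.022 m and y of jar2 in the frame of rack between -0.11 and 0.11 m and z of jar2 in the frame of rack between -0.006 and 0.008 m and x of jar3 in the frame of rack between -0.02 and 0.022 m and y of jar3 in the frame of rack between -0.11 and 0.11 m and z of jar3 in the frame of rack between -0.006 and 0.008 m and x of can in the frame of tray_in between -0.065 and 0.065 m and y of can in the frame of tray_in between -0.055 and 0.055 m and z of can in the frame of tray_in between -0.006 and 0.01 m); the robot touches nothing.
It fails at once if a glass jar is squeezed by the fingers with more than 15 N a side (contact force between the fingers and jar1 above 33 N or contact force between the fingers and jar2 above 33 N or contact force between the fingers and jar3 above 33 N).
It fails at once if a glass jar is knocked or dropped hard (more than 60 N) (contact force between anything else and jar1 above 60 N or contact force between anything else and jar2 above 60 N or contact force between anything else and jar3 above 60 N).
It fails at once if the door is swung faster than 1.5 rad/s (velocity of joint door above 1.5 rad/s or velocity of joint door below -1.5 rad/s).
It fails at once if a bystander is moved more than 5 cm (distance of any of glue, blank, brush, tub, offcut from where it was at the start of the episode above 0.05 m).
Of jar1, jar2, jar3 only 2 to 3 are there at a start; the rules pass over those that are not, and their reading is None.
At some moment in a run one of jar1, jar2, jar3 may be knocked a few centimetres aside while the robot is not near it.
It also fails if it takes over 210 s, if anything falls off the work surface, if the arm or the gripper's body presses on something with over 40 N, if the wrist force passes 120 N, or if a joint passes its speed limit or range.

## Robot

A 6-joint arm with a two-finger parallel gripper is mounted at the origin on the work surface. World frame = base frame: x ahead of the robot, y to its left, z up, the work surface at z = 0. Lengths are in m, angles in rad, forces in N, time in s.
With the tool pointing down it reaches from about 0.35 to 0.975 m from the base axis. Payload 4.9 kg.
Tool frame: the origin (TCP) lies on the centre line of the jaws, within the pads' length; the fingertips stand 22 mm ahead of it and the grasp point (between the pads) lies 3 mm ahead of it (manip.tcp_to_tips is the distance from the TCP to the fingertips, in m); z points along the fingers, x is the direction in which the jaws open and shut, and the axes are right-handed (so a half turn about z gives the same grasp; the last joint's range is limited). The gripper opens to 85 mm and grips with 20 to 120 N. Pads are 22 mm wide; open, the fingers measure 114 mm over their backs; the gripper's body (76 mm by 85 mm) begins 54 mm behind the grasp point. The pads swing forward as they close: fully open they stand 13 mm farther back than shut.
Start: joints at [1.13, 0.053, 1.613, -0, 1.476, -0.119], TCP at [0.198, 0.593, 0.253] pointing down, gripper open.
Joint ranges: [-3.01, 3.01], [-1.01, 2.22], [0.06, 2.58], [-1.02, 4.17], [0.09, 2.62], [-3.14, 3.14]. Speed limits (rad/s): [2.57, 2.57, 3.14, 3.14, 3.14, 3.14].

## Interface

Orientations are given as a unit quaternion [w, x, y, z].
In Python, from plant import manip gives the robot as it stands.
- The arm moves only by the shell command python3 -m pendant 'ROWS'. ROWS is a JSON object of lists of equal length, an entry for each row: "linear": the shift along the tool's x, y, z in cm, a list of three; "rotation": the turn, a rotation vector about the tool's x, y, z in degrees, a list of three; "grip": the closure, from 0 (fully open) to 1 (shut). A call has exactly 10 rows; each row is the pose to reach, as a shift and turn from the pose commanded when the call began, along the tool's axes at that moment; what a row does not reach only later rows make up. A row lasts 1/12 s, in which the tool goes at most 41.7 mm and 7.16 degrees, less where a joint would pass 70% of its speed; a pose out of reach is approached as far as the arm can. A call with a gripper value outside its range is refused whole. The fingers move at their own pace and stop on an object; the grip force is fixed at half the most. Time passes only in rows, so rows that repeat a pose let the fingers close, or fill a call up. It gives the time, the measured TCP pose, the force and the opening at its end, in the units of the state.
- manip.state(): the state, without advancing time (a new reading comes with each control period).
- manip.grab_frame(name): name is "side" or "top"; returns the picture (400x640x3 uint8, red, green, blue); there is no depth.
- manip.calibration(name): a dict with "fx", "fy", "cx", "cy" (pixels), "k1" (the pictures are not rectified: a ray, as slopes to the right and down, at radius r is drawn at 1 + k1 r^2 times it, then the intrinsics apply), "cam_to_world" (4x4, takes a point from camera to world coordinates). Camera axes: x right, y up, looking along -z (the intrinsics and any distortion apply to the point x, -y, -z); pixel columns grow to the right and rows downward; lengths in m; the calibration is good to about 2 mm. A picture is of the moment at which its call begins. calibration takes no time and is no camera call.
- manip.job_done(): hands the job in, once; it reports no verdict.
The state is a dict: "time": time; "joint_pos": joint angles; "joint_vel": joint speeds; "joint_efforts": joint torques, N m; "tool_pos": TCP position; "tool_rot": TCP orientation; "contact_force": force on the tool from outside, world axes, zero at the start; "ft_torque": the same for the moment, N m; "gripper_width": opening from 0.0 (shut) to 1.0 (fully open).
Only numpy, scipy, OpenCV 4.12 (cv2) and the standard library are available. Lean on these libraries where they do the work, as an engineer would, in place of code of your own. Each camera call takes 0.05 s, during which the arm holds its last target. There are 200 camera calls.

## Working session

There is one attempt and no reset: what is moved stays moved. The work goes in short steps, Python scripts to look and compute and a shell command to move; the robot and the scene stay as the last step left them, time stands still between calls to the robot, and variables do not carry over. Pictures are saved under pics/ and viewed, about 12 in all and at most 16, crops included, and the job is handed in when it is done.

```bash
ls; mkdir -p pics; python3 - <<'E'
from plant import manip
import cv2
for n in("side","top"):
    cv2.imwrite(f"pics/{n}0.png",manip.grab_frame(n)[:,:,::-1]); print(n,manip.calibration(n))
print(manip.state())
E
```

```text
pics
side {'fx': 476.52355634375147, 'fy': 476.52355634375147, 'cx': 321.8474119296258, 'cy': 202.04461642643335, 'k1': -0.020044383857258676, 'cam_to_world': array([[ 0.86200789,  0.32086213, -0.39241546,  0.03396687],
       [-0.50688065,  0.5398347 , -0.67204948, -0.8651627 ],
       [-0.00379575,  0.77821976,  0.62798057,  0.95701053],
       [ 0.        ,  0.        ,  0.        ,  1.        ]])}
top {'fx': 375.0643150031481, 'fy': 375.0643150031481, 'cx': 315.4496165740086, 'cy': 202.28574217458694, 'k1': -0.018294999801005705, 'cam_to_world': array([[-2.41710326e-02,  9.81312081e-01, -1.90898822e-01,
         3.75076247e-01],
       [-9.99707520e-01, -2.38784815e-02,  3.83302893e-03,
         1.72807528e-02],
       [-7.96976377e-04,  1.90935636e-01,  9.81602235e-01,
         1.16806902e+00],
       [ 0.00000000e+00,  0.00000000e+00,  0.00000000e+00,
         1.00000000e+00]])}
{'time': 0.1, 'joint_pos': array([ 1.12998088e+00,  5.33143990e-02,  1.61417680e+00,  7.19948661e-06,
        1.47596549e+00, -1.18998507e-01]), 'joint_vel': array([-0.00203675, -0.00158501, -0.00166657,  0.00012478,  0.00125636,
       -0.00049823]), 'joint_efforts': array([ 9.02348916e-06, -3.94897950e+01, -3.71364748e+01, -1.14371669e-04,
        3.86397180e-03, -4.20359129e-06]), 'tool_pos': array([0.19745447, 0.59243973, 0.25215928]), 'tool_rot': array([ 4.48183596e-04,  8.11261441e-01,  5.84682824e-01, -8.17193502e-04]), 'contact_force': array([ 0.09541166, -0.68641071,  0.01121623]), 'ft_torque': array([ 0.00642008,  0.00815342, -0.02277372]), 'gripper_width': 0.9987806367028522}
```

View pics/side0.png

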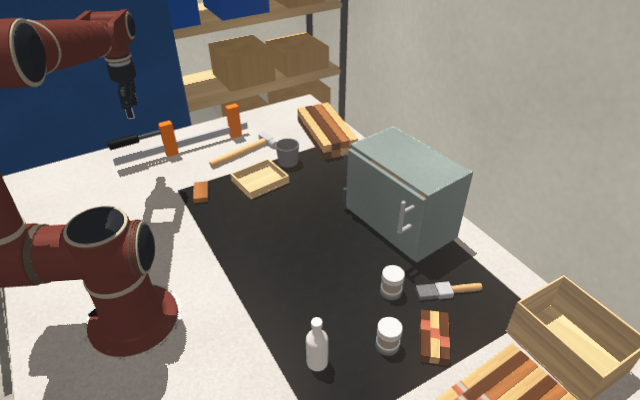

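View pics/top0.png

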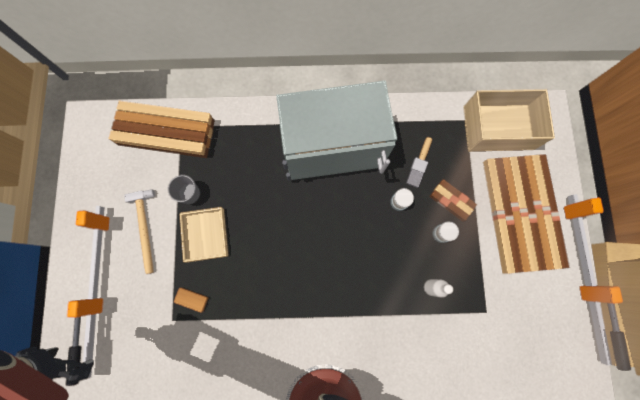

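The side and top pictures show the cabinet (top view 278–395, 85–175), handle at about (384,160), two jars at (403,199) and (446,232), tray at (204,234), and glue at (438,289). I'll zoom in for measuring.

```bash
cat > h.py <<'E'
import numpy as np, cv2
from plant import manip
from scipy.spatial.transform import Rotation as R
C={n:manip.calibration(n) for n in("side","top")}
def proj(n,P):
    c=C[n];T=np.linalg.inv(c["cam_to_world"]);p=np.atleast_2d(P)@T[:3,:3].T+T[:3,3]
    s=np.c_[p[:,0],-p[:,1]]/-p[:,2:];s=s*(1+c["k1"]*(s**2).sum(1,keepdims=True))
    return s*[c["fx"],c["fy"]]+[c["cx"],c["cy"]]
def ray(n,uv):
    c=C[n];d=(np.array(uv,float)-[c["cx"],c["cy"]])/[c["fx"],c["fy"]];s=d.copy()
    for _ in range(5): s=d/(1+c["k1"]*(s@s))
    T=c["cam_to_world"];return T[:3,3],T[:3,:3]@[s[0],-s[1],-1]
def atz(n,uv,z):
    o,d=ray(n,uv);return o+d*(z-o[2])/d[2]
def tri(a,b):
    (o,d),(p,e)=ray("top",a),ray("side",b);d/=np.linalg.norm(d);e/=np.linalg.norm(e)
    t=np.linalg.lstsq(np.c_[d,-e],p-o,rcond=None)[0];x,y=o+d*t[0],p+e*t[1]
    return (x+y)/2,np.linalg.norm(x-y)
def crop(n,name,x0,y0,x1,y1,k,im=None):
    im=manip.grab_frame(n)[:,:,::-1] if im is None else im
    o=cv2.resize(im[y0:y1,x0:x1],None,fx=k,fy=k,interpolation=cv2.INTER_CUBIC)
    for x in range((x0+19)//20*20,x1,20): cv2.putText(o,str(x),(int((x-x0)*k),10),0,.35,(0,255,255),1);cv2.line(o,(int((x-x0)*k),12),(int((x-x0)*k),18),(0,255,255),1)
    for y in range((y0+19)//20*20,y1,20): cv2.putText(o,str(y),(0,int((y-y0)*k)+4),0,.35,(0,255,255),1);cv2.line(o,(22,int((y-y0)*k)),(28,int((y-y0)*k)),(0,255,255),1)
    cv2.imwrite(f"pics/{name}.png",o)
def st():
    s=manip.state();print(round(s["time"],2),s["tool_pos"].round(4),R.from_quat(np.roll(s["tool_rot"],-1)).as_matrix().round(3).tolist(),s["contact_force"].round(1),round(s["gripper_width"],3),s["joint_pos"].round(2));return s
E
python3 - <<'E'
from h import *
crop("top","t1",265,70,475,250,3.7,cv2.imread("pics/top0.png"))
crop("side","s1",320,115,480,365,2.4*1,cv2.imread("pics/side0.png"))
st()
E
```

```text
0.1 [0.1975 0.5924 0.2522] [[0.316, 0.949, -0.001], [0.949, -0.316, -0.002], [-0.002, -0.0, -1.0]] [ 0.1 -0.7  0. ] 0.999 [ 1.13  0.05  1.61  0.    1.48 -0.12]
```

View pics/t1.png

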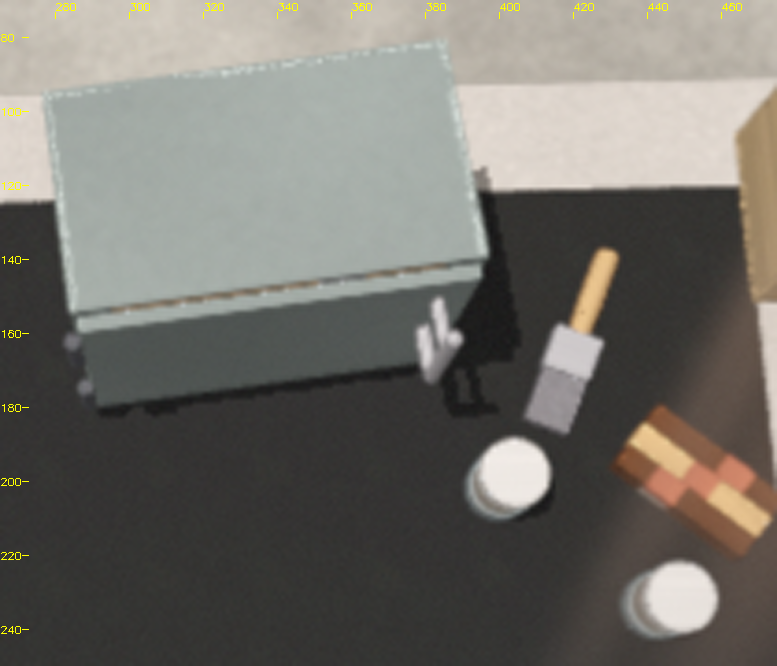

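View pics/s1.png

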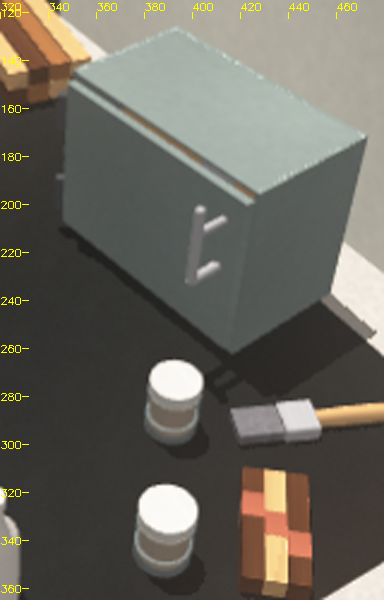

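```bash
python3 - <<'E'
from h import *
t=lambda x,y:(265+x/3.7,70+y/3.7); s=lambda x,y:(320+x/2.4,115+y/2.4)
for n,a,b in [("backL",t(45,94),s(180,28)),("backR",t(445,42),s(366,138)),("frontR",t(487,258),s(260,193)),("handtop",t(455,338),s(201,208)),("jarA",t(514,473),s(176,380)),("jarB",t(681,597),s(167,510))]:
    p,e=tri(a,b);print(n,p.round(4),round(e,4))
P=np.array([atz("top",t(*q),.235)[:2] for q in[(45,94),(445,42),(487,258),(70,313)]]);print(P.round(4))
u=P[0]-P[1]+P[3]-P[2];print("yaw of cab y axis",np.degrees(np.arctan2(u[1],u[0]))-90, "centre",P.mean(0), np.linalg.norm(P[0]-P[1]),np.linalg.norm(P[1]-P[2]))
crop("top","tray",165,160,245,320,3.7,cv2.imread("pics/top0.png"))
im=cv2.imread("pics/side0.png");crop("side","sray",180,130,310,210,4.5,im)
a=cv2.imread("pics/tray.png");b=cv2.imread("pics/sray.png");h=max(a.shape[0],b.shape[0])
pad=lambda i:cv2.copyMakeBorder(i,0,h-i.shape[0],0,0,0)
cv2.imwrite("pics/trays.png",np.hstack([pad(a[:592,:215*3]),pad(b)])[:,:885]);print(a.shape,b.shape)
E
```

```text
backL [0.8556 0.1086 0.2327] 0.0055
backR [ 0.8885 -0.1848  0.2319] 0.0018
frontR [ 0.7201 -0.2041  0.2355] 0.0039
handtop [ 0.6652 -0.1802  0.2222] 0.0028
jarA [ 0.5965 -0.2522  0.0708] 0.002
jarB [ 0.492  -0.3783  0.0698] 0.0002
[[ 0.8516  0.1095]
 [ 0.8858 -0.1837]
 [ 0.7184 -0.2032]
 [ 0.6848  0.0925]]
yaw of cab y axis 6.568162587815536 centre [ 0.78518144 -0.04622144] 0.29509624944684804 0.1685173968628362
(592, 296, 3) (360, 585, 3)
```

```bash
python3 - <<'E'
import cv2; i=cv2.imread("pics/trays.png");print(i.shape); cv2.imwrite("pics/trays2.png",cv2.resize(i,None,fx=.9,fy=.9))
E
```

```text
(592, 881, 3)
```

View pics/trays2.png

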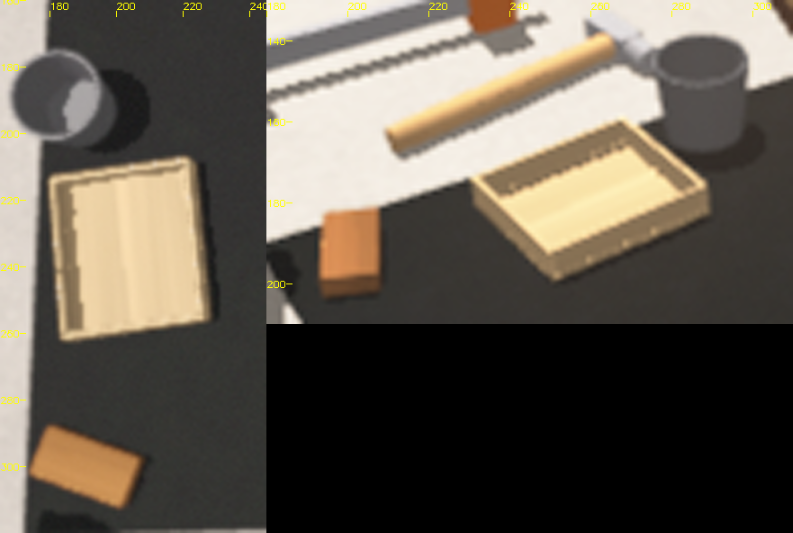

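The tray picture shows the rim corners at crop (49,178), (190,158), (210,320), (62,340), with the tub at (62,97) and offcut at (87,467). I'll work out the tray pose and the first approach.

```bash
cat >> h.py <<'E'
def to(x,y,z,yaw,frm=None):
    "shift (cm) and turn (deg) in tool axes to the tool-down pose with tool x at yaw deg"
    s=manip.state();M=R.from_quat(np.roll(s["tool_rot"],-1));p=s["tool_pos"]
    T=R.from_euler("z",yaw,degrees=True)*R.from_euler("x",180,degrees=True)
    print("lin cm",(M.inv().apply(np.array([x,y,z])-p)*100).round(2),"rot deg",np.degrees((M.inv()*T).as_rotvec()).round(2))
yawc=6.57;cen=np.array([.786,-.046])
def rot(a): c,s=np.cos(a),np.sin(a);return np.array([[c,-s],[s,c]])
Hg=cen+rot(np.radians(yawc))@[-.085,.146]
def door(th,x,y): return Hg+rot(np.radians(yawc)-th)@[x,y]   # door-frame point -> world xy
E
python3 - <<'E'
from h import *
t=lambda x,y:(165+x/3.33,160+y/3.33); s=lambda x,y:(180+(x-266)/4.05,130+y/4.05)
q=[(49,178),(190,158),(210,320),(62,340)];w=[(623,122),(708,184),(557,262),(474,180)]
P=np.array([tri(t(*a),s(*b))[0] for a,b in zip(q,w)]);print(P.round(4),P.mean(0))
P=np.array([atz("top",t(*a),.03) for a in q]);print(P.round(4),P.mean(0))
print(Hg,door(0,-.052,-.265),door(1.45,-.052,-.265));st()
h=door(0,-.052,-.265);to(*h,.30,96.57)
E
```

```text
[[0.574  0.4344 0.0219]
 [0.5877 0.3001 0.0335]
 [0.4411 0.28   0.0245]
 [0.4259 0.4133 0.0274]] [0.5071864  0.35695852 0.0268112 ]
[[0.5715 0.4319 0.03  ]
 [0.5872 0.3015 0.03  ]
 [0.4377 0.2799 0.03  ]
 [0.4229 0.4136 0.03  ]] [0.50483191 0.35670635 0.03      ]
[0.68485333 0.08931574] [ 0.66351533 -0.17989363] [0.41503439 0.07805778]
0.1 [0.1975 0.5924 0.2522] [[0.316, 0.949, -0.001], [0.949, -0.316, -0.002], [-0.002, -0.0, -1.0]] [ 0.1 -0.7  0. ] 0.999 [ 1.13  0.05  1.61  0.    1.48 -0.12]
lin cm [-58.54  68.64  -4.69] rot deg [ -0.04   0.1  -25.01]
```

```bash
python3 -m pendant '{"linear":[[-3,3.5,-4],[-6,7,-6],[-9,10.5,-7],[-12,14,-7],[-15,17.5,-7],[-18,21,-7],[-20.5,24,-7],[-23,27,-7],[-25.5,30,-7],[-28,33,-7]],"rotation":[[0,0,-3],[0,0,-6],[0,0,-9],[0,0,-12],[0,0,-15],[0,0,-18],[0,0,-21],[0,0,-23],[0,0,-25],[0,0,-25]],"grip":[0,0,0,0,0,0,0,0,0,0]}'; python3 -c '
from h import *
st();to(*door(0,-.052,-.265),.30,96.57)'
```

```text
time: 0.93
tool_pos: [0.4047, 0.2497, 0.3229]
tool_rot: [-0.0, 0.665, 0.747, -0.0]
contact_force: [-0.2, -0.8, 0.9]
gripper_width: 1.003
0.93 [0.4047 0.2497 0.3229] [[-0.116, 0.993, -0.0], [0.993, 0.116, -0.0], [-0.0, -0.0, -1.0]] [-0.2 -0.8  0.9] 1.003 [ 0.4  -0.35  1.86 -0.    1.63 -1.29]
lin cm [-45.67  20.73   2.29] rot deg [-0.    0.    0.08]
```

```bash
python3 -m pendant '{"linear":[[-3.6,1.7,0],[-7.2,3.4,0],[-10.8,5.1,0],[-14.4,6.8,0],[-18,8.4,0],[-21.6,10,0],[-25.2,11.6,0],[-28.8,13.2,0],[-32.4,14.8,0],[-36,16.4,0]],"rotation":[[0,0,0],[0,0,0],[0,0,0],[0,0,0],[0,0,0],[0,0,0],[0,0,0],[0,0,0],[0,0,0],[0,0,0]],"grip":[0,0,0,0,0,0,0,0,0,0]}'; python3 -m pendant '{"linear":[[-3,1.3,0.3],[-6,2.7,0.8],[-8.5,3.8,1.5],[-9.7,4.3,2.3],[-9.7,4.3,2.3],[-9.7,4.3,2.3],[-9.7,4.3,2.3],[-9.7,4.3,2.3],[-9.7,4.3,2.3],[-9.7,4.3,2.3]],"rotation":[[0,0,0],[0,0,0],[0,0,0],[0,0,0],[0,0,0],[0,0,0],[0,0,0],[0,0,0],[0,0,0],[0,0,0]],"grip":[0,0,0,0,0,0,0,0,0,0]}'; python3 -c '
from h import *
st();to(*door(0,-.052,-.265),.212,96.57)
crop("side","s2",330,90,490,250,3.5)
crop("top","t2",330,110,450,230,3.5)
cv2.imwrite("pics/a2.png",np.hstack([cv2.imread("pics/s2.png")[:420],cv2.imread("pics/t2.png")])[:,:] if 0 else cv2.resize(np.hstack([cv2.imread("pics/s2.png")[:420],cv2.imread("pics/t2.png")]),None,fx=.8,fy=.8))'
```

```text
time: 1.77
tool_pos: [0.6089, -0.0891, 0.3226]
tool_rot: [-0.0, 0.666, 0.746, -0.0]
contact_force: [0.2, 0.8, -0.2]
gripper_width: 0.998
time: 2.6
tool_pos: [0.6622, -0.1777, 0.3012]
tool_rot: [0.001, 0.665, 0.747, 0.0]
contact_force: [0.0, 0.5, -0.4]
gripper_width: 1.002
2.6 [ 0.6622 -0.1777  0.3012] [[-0.116, 0.993, 0.001], [0.993, 0.116, -0.0], [-0.001, 0.001, -1.0]] [ 0.   0.5 -0.4] 1.002 [-0.37  0.17  1.41  0.    1.56 -2.06]
lin cm [-0.23  0.09  8.92] rot deg [0.06 0.03 0.06]
```

View pics/a2.png

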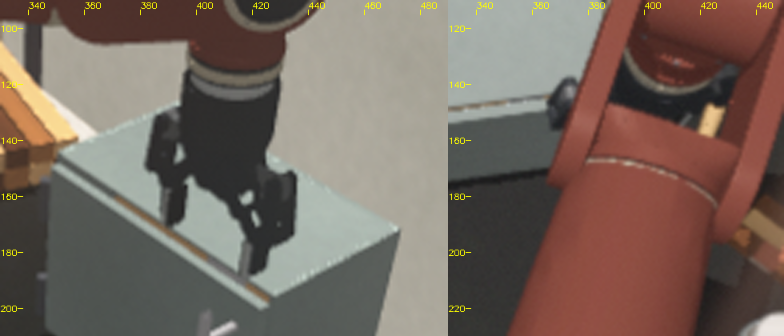

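The fingers straddle the handle line: tips at side (390,168) and (417,187), bar top at (403,203). Descend and close.

```bash
python3 -m pendant '{"linear":[[-0.2,0.1,2],[-0.2,0.1,4],[-0.2,0.1,6],[-0.2,0.1,7.5],[-0.2,0.1,8.5],[-0.2,0.1,8.9],[-0.2,0.1,8.9],[-0.2,0.1,8.9],[-0.2,0.1,8.9],[-0.2,0.1,8.9]],"rotation":[[0,0,0],[0,0,0],[0,0,0],[0,0,0],[0,0,0],[0,0,0],[0,0,0],[0,0,0],[0,0,0],[0,0,0]],"grip":[0,0,0,0,0,0,0,0.4,0.8,1]}'; python3 -m pendant '{"linear":[[0,0,0],[0,0,0],[0,0,0],[0,0,0],[0,0,0],[0,0,0],[0,0,0],[0,0,0],[0,0,0],[0,0,0]],"rotation":[[0,0,0],[0,0,0],[0,0,0],[0,0,0],[0,0,0],[0,0,0],[0,0,0],[0,0,0],[0,0,0],[0,0,0]],"grip":[1,1,1,1,1,1,1,1,1,1]}'; python3 -c '
from h import *
s=st()
# path in tool axes for opening
M=R.from_quat(np.roll(s["tool_rot"],-1));p0=s["tool_pos"]
a=door(0,-.052,-.265)
for d in range(0,85,3):
    q=door(np.radians(d),-.052,-.265)-a
    print(d,(M.inv().apply([*q,0])*100).round(2))'
```

```text
time: 3.53
tool_pos: [0.6642, -0.1808, 0.213]
tool_rot: [0.001, 0.665, 0.746, 0.0]
contact_force: [-0.4, 0.1, -0.3]
gripper_width: 0.608
time: 4.37
tool_pos: [0.6635, -0.1796, 0.2119]
tool_rot: [-0.001, 0.665, 0.747, 0.001]
contact_force: [-1.8, 5.1, 3.6]
gripper_width: 0.118
4.37 [ 0.6635 -0.1796  0.2119] [[-0.115, 0.993, 0.0], [0.993, 0.115, 0.002], [0.002, 0.0, -1.0]] [-1.8  5.1  3.6] 0.118 [-0.37  0.22  1.5   0.    1.42 -2.06]
0 [0. 0. 0.]
3 [ 0.31 -1.38  0.  ]
6 [ 0.69 -2.74  0.  ]
9 [ 1.14 -4.08  0.  ]
12 [ 1.66 -5.4   0.  ]
15 [ 2.25 -6.68  0.  ]
18 [ 2.91 -7.93  0.  ]
21 [ 3.63 -9.15  0.  ]
24 [  4.41 -10.33   0.  ]
27 [ 5.250e+00 -1.146e+01  1.000e-02]
30 [ 6.160e+00 -1.255e+01  1.000e-02]
33 [ 7.110e+00 -1.359e+01  1.000e-02]
36 [ 8.120e+00 -1.458e+01  1.000e-02]
39 [ 9.180e+00 -1.551e+01  1.000e-02]
42 [ 1.029e+01 -1.639e+01  1.000e-02]
45 [ 1.145e+01 -1.721e+01  1.000e-02]
48 [ 12.64 -17.97   0.02]
51 [ 13.87 -18.66   0.02]
54 [ 15.14 -19.29   0.02]
57 [ 16.44 -19.85   0.02]
60 [ 1.776e+01 -2.034e+01  2.000e-02]
63 [ 19.11 -20.76   0.03]
66 [ 20.48 -21.12   0.03]
69 [ 21.87 -21.39   0.03]
72 [ 23.27 -21.6    0.03]
75 [ 24.67 -21.73   0.03]
78 [ 26.09 -21.79   0.04]
81 [ 27.5  -21.78   0.04]
84 [ 28.91 -21.69   0.04]
```

Gripped (about 10 mm opening). Swing the door in 3 degree rows.

```bash
python3 -m pendant '{"linear":[[0.15,-0.7,0],[0.5,-2.05,0],[1.14,-4.08,0],[1.66,-5.4,0],[2.25,-6.68,0],[2.91,-7.93,0],[3.63,-9.15,0],[4.41,-10.33,0],[5.25,-11.46,0],[6.16,-12.55,0]],"rotation":[[0,0,1.5],[0,0,4.5],[0,0,9],[0,0,12],[0,0,15],[0,0,18],[0,0,21],[0,0,24],[0,0,27],[0,0,30]],"grip":[1,1,1,1,1,1,1,1,1,1]}';  python3 -c '
from h import *
s=st();print(door(np.radians(30),-.052,-.265))'
```

```text
time: 5.2
tool_pos: [0.5327, -0.1323, 0.2119]
tool_rot: [0.0, 0.837, 0.548, 0.003]
contact_force: [5.9, 7.8, 1.1]
gripper_width: 0.115
5.2 [ 0.5327 -0.1323  0.2119] [[0.4, 0.917, 0.005], [0.917, -0.4, 0.002], [0.004, 0.004, -1.0]] [5.9 7.8 1.1] 0.115 [-0.38 -0.1   1.84  0.    1.41 -1.54]
[ 0.53176939 -0.13315742]
```

```bash
python3 -m pendant '{"linear":[[0.31,-1.38,0],[0.69,-2.74,0],[1.14,-4.08,0],[1.66,-5.4,0],[2.25,-6.68,0],[2.91,-7.93,0],[3.63,-9.15,0],[4.41,-10.33,0],[5.25,-11.46,0],[6.16,-12.55,0]],"rotation":[[0,0,3],[0,0,6],[0,0,9],[0,0,12],[0,0,15],[0,0,18],[0,0,21],[0,0,24],[0,0,27],[0,0,30]],"grip":[1,1,1,1,1,1,1,1,1,1]}';  python3 -m pendant '{"linear":[[0.31,-1.38,0],[0.69,-2.74,0],[1.14,-4.08,0],[1.66,-5.4,0],[2.25,-6.68,0],[2.91,-7.93,0],[3.63,-9.15,0],[4.15,-9.95,0],[4.41,-10.33,0],[4.69,-10.71,0]],"rotation":[[0,0,3],[0,0,6],[0,0,9],[0,0,12],[0,0,15],[0,0,18],[0,0,21],[0,0,23],[0,0,24],[0,0,25]],"grip":[1,1,1,1,1,1,1,1,1,1]}'; python3 -c '
from h import *
s=st();print(door(np.radians(85),-.052,-.265))'
```

```text
time: 6.03
tool_pos: [0.4429, -0.0264, 0.2119]
tool_rot: [0.001, 0.95, 0.312, 0.004]
contact_force: [10.7, 4.5, -1.6]
gripper_width: 0.117
time: 6.87
tool_pos: [0.4166, 0.0866, 0.2119]
tool_rot: [0.001, 0.995, 0.1, 0.003]
contact_force: [6.2, -0.4, -1.6]
gripper_width: 0.121
6.87 [0.4166 0.0866 0.2119] [[0.98, 0.2, 0.006], [0.2, -0.98, -0.001], [0.006, 0.003, -1.0]] [ 6.2 -0.4 -1.6] 0.121 [ 0.03 -0.44  2.11 -0.    1.47 -0.17]
[0.41480864 0.0871094 ]
```

```bash
python3 -m pendant '{"linear":[[0,0,0],[0,0,0],[0,0,0],[0,0,0],[0,0,-3],[0,0,-6],[0,0,-10],[0,0,-13],[0,-3,-14],[0,-6,-14]],"rotation":[[0,0,0],[0,0,0],[0,0,0],[0,0,0],[0,0,0],[0,0,0],[0,0,0],[0,0,0],[0,0,0],[0,0,0]],"grip":[0,0,0,0,0,0,0,0,0,0]}';  python3 -m pendant '{"linear":[[0,-4,0],[0,-8,0],[0,-12,0],[0,-16,0],[0,-20,0],[0,-24,0],[0,-28,0],[0,-30,0],[0,-30,0],[0,-30,0]],"rotation":[[0,0,0],[0,0,0],[0,0,0],[0,0,0],[0,0,0],[0,0,0],[0,0,0],[0,0,0],[0,0,0],[0,0,0]],"grip":[0,0,0,0,0,0,0,0,0,0]}'; python3 -c '
from h import *
s=st()
cv2.imwrite("pics/side1.png",manip.grab_frame("side")[:,:,::-1])
cv2.imwrite("pics/top1.png",manip.grab_frame("top")[:,:,::-1])
crop("top","t3",265,80,475,250,3.7,cv2.imread("pics/top1.png"))
crop("side","s3",260,120,440,360,2.45,cv2.imread("pics/side1.png"))'
```

```text
time: 7.7
tool_pos: [0.4045, 0.1451, 0.3561]
tool_rot: [-0.0, 0.995, 0.099, 0.004]
contact_force: [0.5, 0.5, -0.3]
gripper_width: 0.999
time: 8.53
tool_pos: [0.3426, 0.4397, 0.3506]
tool_rot: [0.001, 0.995, 0.101, -0.0]
contact_force: [-0.0, 0.4, 0.1]
gripper_width: 1.001
8.53 [0.3426 0.4397 0.3506] [[0.979, 0.202, -0.001], [0.202, -0.979, -0.001], [-0.001, 0.001, -1.0]] [-0.   0.4  0.1] 1.001 [ 0.78 -0.15  1.65 -0.    1.64  0.57]
```

View pics/t3.png

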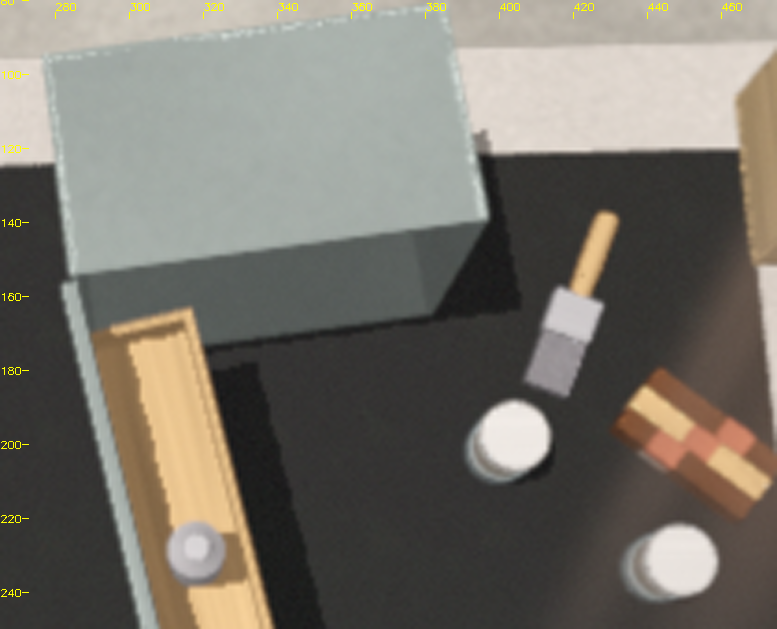

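View pics/s3.png

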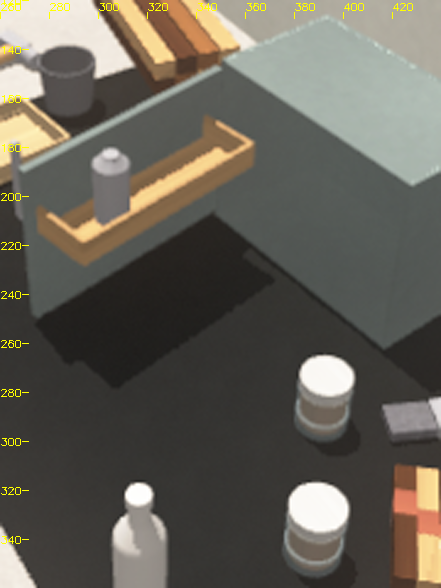

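The door is open. The tin top is at top view (318.2,227.6), side (305.3,183). The rack trough ends at top view (317,163) on the hinge side, and the panel's inner top edge runs (286,157) to (307.5,249).

```bash
python3 - <<'E'
from h import *
t=lambda x,y:(265+x/3.7,80+y/3.7); s=lambda x,y:(260+x/2.45,120+y/2.45)
th0=np.radians(85)
def df(p,th=th0): return (rot(th-np.radians(yawc))@(np.array(p[:2])-Hg)).round(4)
for n,a,b in [("can",t(197,546),s(111,154)),("railcorner",t(193,308),s(255,145)),("jarA",t(514,438),s(326,374)),("jarB",t(682,559),s(317,502))]:
    p,e=tri(a,b);print(n,p.round(4),round(e,4),"door frame",df(p))
c=atz("top",t(197,546),.225);print("can z.225",c,df(c))
a=atz("top",t(78,283),.224);b=atz("top",t(157,625),.224);d=b-a;print("inner edge",a,b,"door angle",np.degrees(np.arctan2(d[1],d[0])), "expected", yawc-90-85+360-360, df(a),df(b))
rc=atz("top",t(193,308),.17);print("rail corner",rc,df(rc))
fe=atz("side",s(83,245),.17);print("free rail corner",fe,df(fe))
# rail outer edge line in top view
e=atz("top",t(273,628),.17);print("rail edge angle",np.degrees(np.arctan2(*(e-rc)[1::-1])),df(e))
E
```

```text
can [0.4939 0.0078 0.2251] 0.0014 door frame [ 0.0415 -0.2035]
railcorner [0.6797 0.0059 0.1687] 0.0004 door frame [ 0.0807 -0.0218]
jarA [ 0.5949 -0.2518  0.0734] 0.0033 door frame [ 0.3161 -0.1565]
jarB [ 0.492  -0.3765  0.0772] 0.0002 door frame [ 0.4177 -0.2824]
can z.225 [0.49320293 0.00811049 0.225     ] [ 0.0411 -0.204 ]
inner edge [0.68312701 0.08778425 0.224     ] [0.4402188  0.03654299 0.224     ] door angle -168.0881496044746 expected -168.43 [ 0.0012 -0.002 ] [ 0.0026 -0.2502]
rail corner [0.67910574 0.00598469 0.17      ] [ 0.0805 -0.0223]
free rail corner [ 0.42888692 -0.04895475  0.17      ] [ 0.0841 -0.2785]
rail edge angle -167.9128647039255 [ 0.0827 -0.2671]
```

```bash
python3 -c '
from h import *
to(.4935,.008,.30,11.9)';  python3 -m pendant '{"linear":[[0.6,4,0],[1.2,8,0],[1.8,12,0],[2.4,16,0],[3,20,0],[3.6,24,0],[4.2,28,0],[4.8,32,0],[5.2,36,0],[5.5,40,0]],"rotation":[[0,0,0],[0,0,0],[0,0,0],[0,0,0],[0,0,0],[0,0,0],[0,0,0],[0,0,0],[0,0,0],[0,0,0]],"grip":[0,0,0,0,0,0,0,0,0,0]}'; python3 -c '
from h import *
st();to(.4935,.008,.193,11.9)'
```

```text
lin cm [ 6.13 45.19  5.14] rot deg [ 0.04  0.   -0.39]
time: 9.47
tool_pos: [0.4766, 0.0552, 0.3517]
tool_rot: [0.0, 0.995, 0.099, 0.001]
contact_force: [0.4, -0.7, -1.1]
gripper_width: 1.004
9.47 [0.4766 0.0552 0.3517] [[0.98, 0.198, 0.002], [0.198, -0.98, -0.0], [0.001, 0.001, -1.0]] [ 0.4 -0.7 -1.1] 1.004 [-0.04 -0.34  1.81 -0.    1.68 -0.24]
lin cm [ 0.7   4.95 15.88] rot deg [ 0.03 -0.08 -0.48]
```

```bash
python3 -m pendant '{"linear":[[0.4,2.5,1],[0.7,5,3],[0.7,5,6],[0.7,5,9],[0.7,5,11.5],[0.7,5,13.5],[0.7,5,15],[0.7,5,15.9],[0.7,5,15.9],[0.7,5,15.9]],"rotation":[[0,0,-0.5],[0,0,-0.5],[0,0,-0.5],[0,0,-0.5],[0,0,-0.5],[0,0,-0.5],[0,0,-0.5],[0,0,-0.5],[0,0,-0.5],[0,0,-0.5]],"grip":[0,0,0,0,0,0,0,0.2,0.4,0.45]}'; python3 -c '
from h import *
st()
print(R.from_matrix(np.eye(3)).magnitude())'; for g in 0.48 0.5; do :; done; python3 -m pendant '{"linear":[[0,0,0],[0,0,0],[0,0,0],[0,0,0],[0,0,0],[0,0,0],[0,0,0],[0,0,0],[0,0,0],[0,0,0]],"rotation":[[0,0,0],[0,0,0],[0,0,0],[0,0,0],[0,0,0],[0,0,0],[0,0,0],[0,0,0],[0,0,0],[0,0,0]],"grip":[0.45,0.45,0.45,0.45,0.45,0.45,0.45,0.45,0.45,0.45]}'; python3 -c '
from h import *
st();w=[]
for i in range(6): manip.grab_frame("side");w.append(manip.state()["gripper_width"])
print(np.mean(w),np.std(w))'
```

```text
time: 10.3
tool_pos: [0.4936, 0.0103, 0.1927]
tool_rot: [0.0, 0.995, 0.104, 0.0]
contact_force: [1.3, 0.0, 0.9]
gripper_width: 0.607
10.3 [0.4936 0.0103 0.1927] [[0.978, 0.208, 0.0], [0.208, -0.978, -0.0], [0.0, 0.0, -1.0]] [1.3 0.  0.9] 0.607 [-0.13 -0.22  1.98 -0.    1.39 -0.34]
0.0
time: 11.13
tool_pos: [0.4938, 0.011, 0.1922]
tool_rot: [-0.0, 0.994, 0.105, -0.0]
contact_force: [-0.1, -0.3, 0.3]
gripper_width: 0.554
11.13 [0.4938 0.011  0.1922] [[0.978, 0.209, -0.0], [0.209, -0.978, -0.0], [-0.0, -0.0, -1.0]] [-0.1 -0.3  0.3] 0.554 [-0.13 -0.22  1.98 -0.    1.39 -0.34]
0.5506484834187333 0.0036720276549933426
```

```bash
cat > w.py <<'E'
from h import *
w=[];f=[]
for i in range(5): manip.grab_frame("side");s=manip.state();w.append(s["gripper_width"]);f.append(s["contact_force"])
print("t",round(s["time"],2),"width",np.mean(w).round(4),"+-",(np.std(w)/5**.5).round(4),"F",np.mean(f,0).round(2),s["tool_pos"].round(4))
E
Z='"linear":[[0,0,0],[0,0,0],[0,0,0],[0,0,0],[0,0,0],[0,0,0],[0,0,0],[0,0,0],[0,0,0],[0,0,0]],"rotation":[[0,0,0],[0,0,0],[0,0,0],[0,0,0],[0,0,0],[0,0,0],[0,0,0],[0,0,0],[0,0,0],[0,0,0]]'
python3 -m pendant '{"linear":[[0,0,0],[0,0,0],[0,0,0],[0,0,0],[0,0,0],[0,0,0],[0,0,0],[0,0,0],[0,0,0],[0,0,0]],"rotation":[[0,0,0],[0,0,0],[0,0,0],[0,0,0],[0,0,0],[0,0,0],[0,0,0],[0,0,0],[0,0,0],[0,0,0]],"grip":[0.47,0.48,0.49,0.5,0.51,0.52,0.53,0.54,0.54,0.54]}' | tail -1; python3 w.py
python3 -m pendant '{"linear":[[0,0,0],[0,0,0],[0,0,0],[0,0,0],[0,0,0],[0,0,0],[0,0,0],[0,0,0],[0,0,0],[0,0,0]],"rotation":[[0,0,0],[0,0,0],[0,0,0],[0,0,0],[0,0,0],[0,0,0],[0,0,0],[0,0,0],[0,0,0],[0,0,0]],"grip":[0.56,0.56,0.56,0.56,0.56,0.56,0.56,0.56,0.56,0.56]}' | tail -1; python3 w.py
python3 -m pendant '{"linear":[[0,0,0],[0,0,0],[0,0,0],[0,0,0],[0,0,0],[0,0,0],[0,0,0],[0,0,0],[0,0,0],[0,0,0]],"rotation":[[0,0,0],[0,0,0],[0,0,0],[0,0,0],[0,0,0],[0,0,0],[0,0,0],[0,0,0],[0,0,0],[0,0,0]],"grip":[0.6,0.6,0.6,0.6,0.6,0.6,0.6,0.6,0.6,0.6]}' | tail -1; python3 w.py
python3 -m pendant '{"linear":[[0,0,0],[0,0,0],[0,0,0],[0,0,0],[0,0,0],[0,0,0],[0,0,0],[0,0,0],[0,0,0],[0,0,0]],"rotation":[[0,0,0],[0,0,0],[0,0,0],[0,0,0],[0,0,0],[0,0,0],[0,0,0],[0,0,0],[0,0,0],[0,0,0]],"grip":[0.8,0.8,0.8,0.8,0.8,0.8,0.8,0.8,0.8,0.8]}' | tail -1; python3 w.py
```

```text
gripper_width: 0.461
t 12.52 width 0.4664 +- 0.0005 F [-0.77  0.03  0.69] [0.4938 0.0109 0.1923]
gripper_width: 0.454
t 13.6 width 0.4547 +- 0.0009 F [-0.58  0.36  3.87] [0.4939 0.0109 0.1925]
gripper_width: 0.451
t 14.68 width 0.4546 +- 0.0011 F [-0.56  0.16  4.94] [0.4939 0.0109 0.1925]
gripper_width: 0.456
t 15.77 width 0.4539 +- 0.0009 F [-0.17 -0.01  5.04] [0.494  0.0109 0.1925]
```

Width servo is linear until contact, with saturation about 0.03 past contact. So about 0.005 overclosure gives roughly 7 N, which I'll use for the jars. Now lift the tin and carry it to the tray.

```bash
python3 -m pendant '{"linear":[[0,0,-1],[0,0,-4],[0,0,-7],[0,0,-10],[0,0,-12.5],[1,-3,-13],[2,-7,-13],[3,-11,-13],[4,-15,-13],[5,-19,-13]],"rotation":[[0,0,0],[0,0,0],[0,0,0],[0,0,0],[0,0,0],[0,0,0],[0,0,0],[0,0,0],[0,0,0],[0,0,0]],"grip":[0.8,0.8,0.8,0.8,0.8,0.8,0.8,0.8,0.8,0.8]}'; python3 -c '
from h import *
st();to(.506,.357,.15,11.9);to(.506,.357,.0595,11.9)'
```

```text
time: 16.6
tool_pos: [0.5022, 0.2089, 0.3216]
tool_rot: [0.0, 0.994, 0.105, -0.001]
contact_force: [1.3, -1.2, -0.4]
gripper_width: 0.459
16.6 [0.5022 0.2089 0.3216] [[0.978, 0.209, -0.001], [0.209, -0.978, -0.0], [-0.002, 0.0, -1.0]] [ 1.3 -1.2 -0.4] 0.459 [ 0.26 -0.17  1.72 -0.    1.6   0.05]
lin cm [  3.49 -14.4   17.15] rot deg [0.   0.09 0.14]
lin cm [  3.5 -14.4  26.2] rot deg [0.   0.09 0.14]
```

```bash
python3 -m pendant '{"linear":[[0.8,-3.5,1],[1.6,-7,2],[2.5,-10.5,4],[3.3,-13.5,7],[3.5,-14.4,10.5],[3.5,-14.4,14],[3.5,-14.4,17.5],[3.5,-14.4,20],[3.5,-14.4,21.5],[3.5,-14.4,22]],"rotation":[[0,0,0],[0,0,0],[0,0,0],[0,0,0],[0,0,0],[0,0,0],[0,0,0],[0,0,0],[0,0,0],[0,0,0]],"grip":[0.8,0.8,0.8,0.8,0.8,0.8,0.8,0.8,0.8,0.8]}'; python3 -c '
from h import *
st()
crop("side","s4",190,90,320,210,4.2)'
```

```text
time: 17.43
tool_pos: [0.504, 0.3538, 0.097]
tool_rot: [0.002, 0.994, 0.105, -0.004]
contact_force: [-0.6, -0.9, -0.5]
gripper_width: 0.454
17.43 [0.504  0.3538 0.097 ] [[0.978, 0.209, -0.008], [0.209, -0.978, -0.004], [-0.009, 0.002, -1.0]] [-0.6 -0.9 -0.5] 0.454 [0.49 0.18 1.75 0.   1.22 0.28]
```

View pics/s4.png

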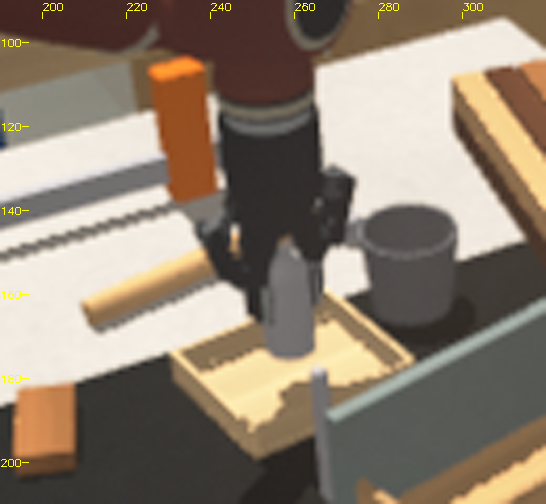

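The tin hangs upright over the tray, at crop (290,320). Lower it slowly.

```bash
python3 -m pendant '{"linear":[[0,0,0.5],[0,0,1.1],[0,0,1.7],[0,0,2.3],[0,0,2.8],[0,0,3.2],[0,0,3.5],[0,0,3.8],[0,0,3.9],[0,0,3.9]],"rotation":[[0,0,0],[0,0,0],[0,0,0],[0,0,0],[0,0,0],[0,0,0],[0,0,0],[0,0,0],[0,0,0],[0,0,0]],"grip":[0.8,0.8,0.8,0.8,0.8,0.8,0.8,0.8,0.8,0.8]}'; python3 w.py
```

```text
time: 18.32
tool_pos: [0.507, 0.3552, 0.0629]
tool_rot: [0.0, 0.994, 0.105, -0.0]
contact_force: [-0.5, 0.7, -0.6]
gripper_width: 0.454
t 18.57 width 0.4554 +- 0.0006 F [ 0.16  0.27 -0.51] [0.5073 0.3554 0.0636]
```

```bash
python3 -m pendant '{"linear":[[0,0,0.1],[0,0,0.2],[0,0,0.3],[0,0,0.4],[0,0,0.5],[0,0,0.5],[0,0,0.6],[0,0,0.6],[0,0,0.6],[0,0,0.6]],"rotation":[[0,0,0],[0,0,0],[0,0,0],[0,0,0],[0,0,0],[0,0,0],[0,0,0],[0,0,0],[0,0,0],[0,0,0]],"grip":[0.8,0.8,0.8,0.8,0.8,0.8,0.8,0.8,0.8,0.8]}'|tail -3; python3 w.py;python3 -m pendant '{"linear":[[0,0,0],[0,0,0],[0,0,0],[0,0,0],[0,0,0],[0,0,0],[0,0,-1],[0,0,-3],[0,0,-7],[0,0,-11]],"rotation":[[0,0,0],[0,0,0],[0,0,0],[0,0,0],[0,0,0],[0,0,0],[0,0,0],[0,0,0],[0,0,0],[0,0,0]],"grip":[0.55,0.5,0.4,0.3,0.2,0.1,0,0,0,0]}'; python3 -c '
from h import *
st();to(.55,-.19,.3,96)
im=manip.grab_frame("side")[:,:,::-1];print(0)
crop("side","s5",190,90,320,210,4.2,im)'
```

```text
tool_rot: [-0.0, 0.994, 0.105, 0.0]
contact_force: [-1.0, -0.5, 2.2]
gripper_width: 0.457
t 19.65 width 0.4553 +- 0.0009 F [-0.79 -0.73  2.56] [0.5072 0.3554 0.0575]
time: 20.48
tool_pos: [0.5058, 0.3546, 0.1671]
tool_rot: [0.001, 0.994, 0.105, -0.002]
contact_force: [0.2, 0.2, 0.7]
gripper_width: 0.999
20.48 [0.5058 0.3546 0.1671] [[0.978, 0.209, -0.004], [0.209, -0.978, -0.002], [-0.004, 0.001, -1.0]] [0.2 0.2 0.7] 0.999 [0.49 0.1  1.71 0.   1.34 0.28]
lin cm [ -7.11  54.2  -13.2 ] rot deg [ -0.11   0.23 -83.94]
0
```

View pics/s5.png

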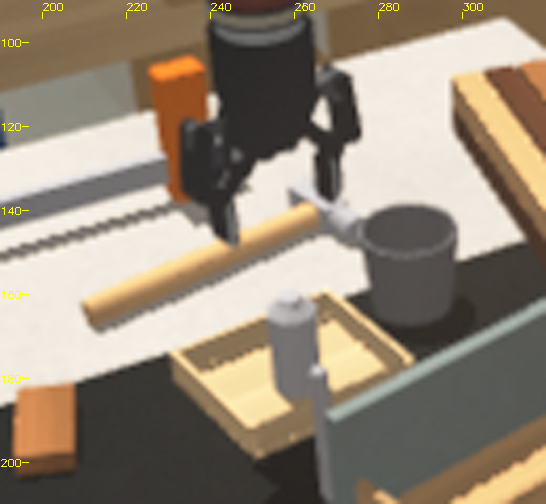

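The tin stands in the tray at crop (292,345). Next I'll locate the jars numerically (cap blobs) and check neighbours.

```bash
cat > jars.py <<'E'
from h import *
def blobs(n,im):
    m=((im.min(2)>170)&(im.max(2).astype(int)-im.min(2)<30)).astype(np.uint8)
    k,l,s,c=cv2.connectedComponentsWithStats(m)
    return [(c[i].round(1),s[i,4],s[i,2:4]) for i in range(1,k) if 100<s[i,4]<900]
I={n:manip.grab_frame(n)[:,:,::-1] for n in("top","side")}
for n in I:
    cv2.imwrite(f"pics/last_{n}.png",I[n])
    for c,a,wh in blobs(n,I[n]): print(n,c,a,wh,atz(n,c,.072)[:2].round(4))
E
python3 jars.py; python3 -c '
from h import *
for n,u in dict(brushtip=(407,182),brushtip2=(419,186),blankL=(431,196),blankB=(466,220),blankT=(443,180)).items(): print(n,atz("top",u,.02).round(3))
g=atz("top",(438,290),.07);print("glue",g)'
```

```text
top [419.4 164.8] 136 [14 14] [ 0.6966 -0.3058]
top [400.2 210. ] 271 [19 19] [ 0.5588 -0.2379]
top [301.  239.5] 151 [15 60] [0.4785 0.0579]
top [589.4 241.7] 682 [22 72] [ 0.4504 -0.7907]
top [448.5 231. ] 281 [20 19] [ 0.4928 -0.3759]
top [100.7 266.8] 161 [ 7 66] [0.4128 0.6403]
top [159.8 240.7] 213 [20 17] [0.4847 0.4716]
top [441.2 288.4] 221 [21 15] [ 0.3289 -0.3402]
side [200.9 128.6] 618 [54 25] [0.423  0.6789]
side [360.2 133.9] 115 [32 19] [0.9032 0.3478]
side [203.2 143. ] 243 [51 19] [0.3965 0.5787]
side [377.5 275.6] 294 [22 17] [ 0.5584 -0.2393]
side [443.8 287.6] 172 [18 13] [ 0.6736 -0.353 ]
side [389.5 326.7] 394 [24 20] [ 0.4921 -0.3777]
brushtip [ 0.656 -0.277  0.02 ]
brushtip2 [ 0.643 -0.314  0.02 ]
blankL [ 0.61 -0.35  0.02]
blankB [ 0.531 -0.452  0.02 ]
blankT [ 0.66  -0.392  0.02 ]
glue [ 0.32459213 -0.33124251  0.07      ]
```

Jar A has been knocked to (0.559,−0.239). Jar B is unchanged at (0.492,−0.377), and both views agree. I'm going to jar A.

```bash
python3 -c '
from h import *
to(.5586,-.2386,.30,11.9)';python3 -m pendant '{"linear":[[0,0,-4],[-0.3,1,-8],[-0.8,4,-11.5],[-1.4,8,-13.3],[-2.1,12,-13.3],[-2.8,16,-13.3],[-3.5,20,-13.3],[-4.2,24,-13.3],[-4.9,28,-13.3],[-5.6,32,-13.3]],"rotation":[[0,0,0],[0,0,0],[0,0,0],[0,0,0],[0,0,0],[0,0,0],[0,0,0],[0,0,0],[0,0,0],[0,0,0]],"grip":[0,0,0,0,0,0,0,0,0,0]}'; python3 -c '
from h import *
st();to(.5586,-.2386,.15,11.9)'
```

```text
lin cm [ -7.55  59.21 -12.88] rot deg [-0.17 -0.59  0.16]
time: 21.47
tool_pos: [0.5183, 0.0289, 0.2992]
tool_rot: [-0.0, 0.994, 0.105, -0.001]
contact_force: [0.4, -0.7, -0.1]
gripper_width: 1.0
21.47 [0.5183 0.0289 0.2992] [[0.978, 0.209, -0.001], [0.209, -0.978, 0.0], [-0.001, -0.0, -1.0]] [ 0.4 -0.7 -0.1] 1.0 [-0.09 -0.23  1.8   0.    1.57 -0.3 ]
lin cm [-1.64 27.   14.91] rot deg [-0.02  0.08  0.18]
```

```bash
python3 -m pendant '{"linear":[[-0.3,4,0],[-0.5,8,0],[-0.8,12,0],[-1,16,1],[-1.3,19.5,3],[-1.5,23,5],[-1.6,26,8],[-1.6,27,11],[-1.6,27,14],[-1.6,27,15]],"rotation":[[0,0,0],[0,0,0],[0,0,0],[0,0,0],[0,0,0],[0,0,0],[0,0,0],[0,0,0],[0,0,0],[0,0,0]],"grip":[0,0,0,0,0,0,0,0,0,0]}'|sed -n 2p;python3 -m pendant '{"linear":[[0,0,0],[0,0,0],[0,0,0],[0,0,0],[0,0,0],[0,0,0],[0,0,0],[0,0,0],[0,0,0],[0,0,0]],"rotation":[[0,0,0],[0,0,0],[0,0,0],[0,0,0],[0,0,0],[0,0,0],[0,0,0],[0,0,0],[0,0,0],[0,0,0]],"grip":[0,0,0,0,0,0,0,0,0,0]}'|sed -n 2p; python3 -c '
from h import *
st();to(.5586,-.2386,.044,11.9)'; python3 jars.py | grep -E "side \[3[78]|top \[4[04]"
```

```text
tool_pos: [0.5565, -0.2359, 0.1432]
tool_pos: [0.56, -0.2367, 0.1502]
23.13 [ 0.56   -0.2367  0.1502] [[0.978, 0.209, -0.0], [0.209, -0.978, 0.0], [-0.0, -0.0, -1.0]] [ 0.6 -1.  -0.6] 1.004 [-0.52  0.1   1.74  0.    1.3  -0.73]
lin cm [-0.18  0.16 10.62] rot deg [-0.    0.    0.16]
top [441.2 288.4] 220 [21 15] [ 0.3289 -0.3402]
side [377.3 275.4] 286 [22 16] [ 0.5583 -0.2385]
```

```bash
python3 -m pendant '{"linear":[[-0.2,0.2,2],[-0.2,0.2,4.5],[-0.2,0.2,7],[-0.2,0.2,9],[-0.2,0.2,10.3],[-0.2,0.2,10.6],[-0.2,0.2,10.6],[-0.2,0.2,10.6],[-0.2,0.2,10.6],[-0.2,0.2,10.6]],"rotation":[[0,0,0],[0,0,0],[0,0,0],[0,0,0],[0,0,0],[0,0,0],[0,0,0],[0,0,0],[0,0,0],[0,0,0]],"grip":[0,0,0,0,0,0,0,0.1,0.2,0.25]}'|sed -n '2p;4p';python3 -m pendant '{"linear":[[0,0,0],[0,0,0],[0,0,0],[0,0,0],[0,0,0],[0,0,0],[0,0,0],[0,0,0],[0,0,0],[0,0,0]],"rotation":[[0,0,0],[0,0,0],[0,0,0],[0,0,0],[0,0,0],[0,0,0],[0,0,0],[0,0,0],[0,0,0],[0,0,0]],"grip":[0.26,0.27,0.28,0.29,0.3,0.305,0.31,0.315,0.32,0.325]}'|sed -n '4,5p';python3 -m pendant '{"linear":[[0,0,0],[0,0,0],[0,0,0],[0,0,0],[0,0,0],[0,0,0],[0,0,0],[0,0,0],[0,0,0],[0,0,0]],"rotation":[[0,0,0],[0,0,0],[0,0,0],[0,0,0],[0,0,0],[0,0,0],[0,0,0],[0,0,0],[0,0,0],[0,0,0]],"grip":[0.327,0.329,0.331,0.333,0.335,0.337,0.339,0.341,0.341,0.341]}'|sed -n '4,5p'; python3 w.py
```

```text
tool_pos: [0.5596, -0.2397, 0.0461]
contact_force: [0.4, -0.5, 1.0]
contact_force: [0.2, -0.9, 0.2]
gripper_width: 0.673
contact_force: [1.5, 0.5, -0.4]
gripper_width: 0.66
t 25.98 width 0.659 +- 0.0008 F [1.7  0.7  0.85] [ 0.5587 -0.2391  0.0444]
```

```bash
python3 -m pendant '{"linear":[[0,0,0],[0,0,0],[0,0,0],[0,0,0],[0,0,0],[0,0,0],[0,0,0],[0,0,0],[0,0,0],[0,0,0]],"rotation":[[0,0,0],[0,0,0],[0,0,0],[0,0,0],[0,0,0],[0,0,0],[0,0,0],[0,0,0],[0,0,0],[0,0,0]],"grip":[0.342,0.343,0.344,0.345,0.346,0.346,0.346,0.346,0.346,0.346]}'|sed -n '4,5p'; python3 w.py;python3 w.py
```

```text
contact_force: [2.3, 0.7, 1.6]
gripper_width: 0.655
t 27.07 width 0.6537 +- 0.0008 F [2.92 0.74 1.75] [ 0.5587 -0.2391  0.0445]
t 27.32 width 0.6554 +- 0.001 F [3.17 0.84 2.31] [ 0.5587 -0.2391  0.0445]
```

```bash
python3 -m pendant '{"linear":[[0,0,0],[0,0,0],[0,0,0],[0,0,-0.1],[0,0,-0.2],[0,0,-0.4],[0,0,-0.6],[0,0,-0.8],[0,0,-1],[0,0,-1]],"rotation":[[0,0,0],[0,0,0],[0,0,0],[0,0,0],[0,0,0],[0,0,0],[0,0,0],[0,0,0],[0,0,0],[0,0,0]],"grip":[0.347,0.347,0.347,0.347,0.347,0.347,0.347,0.347,0.347,0.347]}'|sed -n '4,5p'; python3 w.py;python3 jars.py | grep -E "side \[3[78]|top \[4[04]"
```

```text
contact_force: [-0.0, -1.1, -1.8]
gripper_width: 0.66
t 28.4 width 0.6546 +- 0.0008 F [ 0.12  0.09 -1.93] [ 0.5584 -0.239   0.0541]
top [441.2 288.3] 221 [21 15] [ 0.3292 -0.3402]
```

Fz matches the jar's weight at about 1.9 N, so it is held. Lift and go over the rack's hinge-side half.

```bash
python3 -c '
from h import *
p=door(np.radians(84.6),.037,-.095);q=door(np.radians(84.6),.037,-.205);print(p,q)
to(*p,.26,11.9)';python3 -m pendant '{"linear":[[0,0,-0.5],[0,0,-1.5],[0,0,-3],[0,0,-5],[0,0,-7.5],[0,0,-10],[0,0,-12.5],[0,0,-15],[0,0,-17.5],[0,0,-20]],"rotation":[[0,0,0],[0,0,0],[0,0,0],[0,0,0],[0,0,0],[0,0,0],[0,0,0],[0,0,0],[0,0,0],[0,0,0]],"grip":[0.348,0.348,0.348,0.348,0.348,0.348,0.348,0.348,0.348,0.348]}'|sed -n '2,5p'; python3 -c '
from h import *
to(*door(np.radians(84.6),.037,-.095),.26,11.9)'
```

```text
[0.59959276 0.03341731] [0.49198456 0.01060336]
lin cm [  9.72 -25.78 -20.59] rot deg [-0.01  0.01  0.16]
tool_pos: [0.5584, -0.239, 0.2567]
tool_rot: [0.0, 0.994, 0.105, 0.001]
contact_force: [-0.3, -0.6, -1.1]
gripper_width: 0.651
lin cm [  9.73 -25.77  -0.34] rot deg [ 0.05 -0.05  0.17]
```

```bash
python3 -m pendant '{"linear":[[0.4,-1,0],[1.3,-3.5,0],[2.4,-6.5,0],[3.5,-9.5,0],[4.7,-12.5,0],[5.9,-15.5,0],[7,-18.5,0],[8.1,-21.5,0],[9,-24,0],[9.5,-25.2,0]],"rotation":[[0,0,0],[0,0,0],[0,0,0],[0,0,0],[0,0,0],[0,0,0],[0,0,0],[0,0,0],[0,0,0],[0,0,0]],"grip":[0.348,0.348,0.348,0.348,0.348,0.348,0.348,0.348,0.348,0.348]}'|sed -n '2,5p'; python3 -m pendant '{"linear":[[0.2,-0.5,0],[0.2,-0.5,0],[0.2,-0.5,0.5],[0.2,-0.5,1.2],[0.2,-0.5,2],[0.2,-0.5,2.8],[0.2,-0.5,3.5],[0.2,-0.5,3.8],[0.2,-0.5,3.8],[0.2,-0.5,3.8]],"rotation":[[0,0,0],[0,0,0],[0,0,0],[0,0,0],[0,0,0],[0,0,0],[0,0,0],[0,0,0],[0,0,0],[0,0,0]],"grip":[0.348,0.348,0.348,0.348,0.348,0.348,0.348,0.348,0.348,0.348]}'|sed -n '2,5p'; python3 -c '
from h import *
to(*door(np.radians(84.6),.037,-.095),.185,11.9)
s=manip.grab_frame("side")[:,:,::-1];t=manip.grab_frame("top")[:,:,::-1]
crop("side","s6",260,110,400,260,3,s);crop("top","t6",260,120,360,270,3,t)
cv2.imwrite("pics/a6.png",np.hstack([cv2.imread("pics/s6.png"),cv2.imread("pics/t6.png")]))'
```

```text
tool_pos: [0.5981, 0.0309, 0.2536]
tool_rot: [-0.001, 0.994, 0.107, -0.0]
contact_force: [-0.3, -0.2, -1.8]
gripper_width: 0.652
tool_pos: [0.5995, 0.0324, 0.2159]
tool_rot: [-0.0, 0.994, 0.105, -0.0]
contact_force: [0.1, -0.3, -1.6]
gripper_width: 0.651
lin cm [ 0.03 -0.1   3.09] rot deg [-0.01  0.03  0.15]
```

View pics/a6.png

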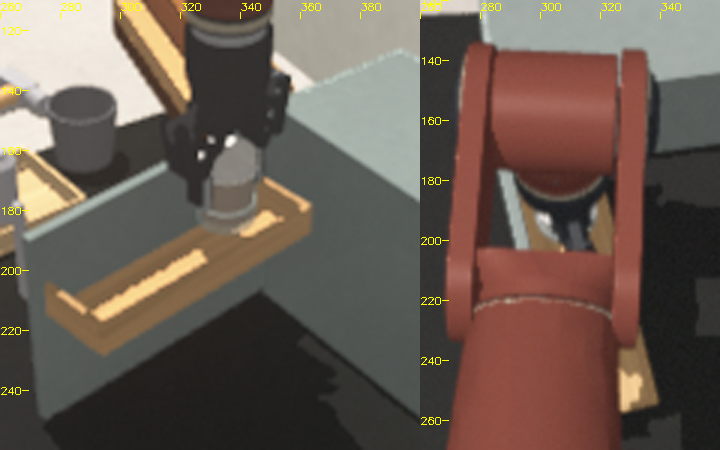

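The jar hangs upright within the trough between rail and panel, side (337,175). Lower gently.

```bash
python3 -m pendant '{"linear":[[0,0,0.3],[0,0,0.7],[0,0,1.1],[0,0,1.5],[0,0,1.9],[0,0,2.2],[0,0,2.5],[0,0,2.6],[0,0,2.7],[0,0,2.7]],"rotation":[[0,0,0],[0,0,0],[0,0,0],[0,0,0],[0,0,0],[0,0,0],[0,0,0],[0,0,0],[0,0,0],[0,0,0]],"grip":[0.348,0.348,0.348,0.348,0.348,0.348,0.348,0.348,0.348,0.348]}'|sed -n '2,5p'; python3 w.py; python3 -m pendant '{"linear":[[0,0,0],[0,0,0.1],[0,0,0.1],[0,0,0.2],[0,0,0.2],[0,0,0.3],[0,0,0.3],[0,0,0.35],[0,0,0.4],[0,0,0.4]],"rotation":[[0,0,0],[0,0,0],[0,0,0],[0,0,0],[0,0,0],[0,0,0],[0,0,0],[0,0,0],[0,0,0],[0,0,0]],"grip":[0.348,0.348,0.348,0.348,0.348,0.348,0.348,0.348,0.348,0.348]}'|sed -n '2,5p';python3 w.py
```

```text
tool_pos: [0.5996, 0.0325, 0.1891]
tool_rot: [-0.0, 0.994, 0.105, -0.0]
contact_force: [0.0, -0.6, -2.1]
gripper_width: 0.655
t 32.18 width 0.6534 +- 0.0009 F [-0.16  0.07 -2.53] [0.5998 0.0325 0.1896]
tool_pos: [0.5995, 0.0325, 0.1851]
tool_rot: [-0.0, 0.994, 0.105, -0.0]
contact_force: [-0.1, -0.3, -2.4]
gripper_width: 0.654
t 33.27 width 0.6524 +- 0.0009 F [ 0.44  0.31 -2.26] [0.5996 0.0325 0.1853]
```

Not down yet; a couple of mm more.

```bash
python3 -m pendant '{"linear":[[0,0,0],[0,0,0.03],[0,0,0.06],[0,0,0.09],[0,0,0.1],[0,0,0.1],[0,0,0.1],[0,0,0.1],[0,0,0.1],[0,0,0.1]],"rotation":[[0,0,0],[0,0,0],[0,0,0],[0,0,0],[0,0,0],[0,0,0],[0,0,0],[0,0,0],[0,0,0],[0,0,0]],"grip":[0.348,0.348,0.348,0.348,0.348,0.348,0.348,0.348,0.348,0.348]}'|sed -n '4,5p';python3 w.py; python3 -m pendant '{"linear":[[0,0,0],[0,0,0.03],[0,0,0.06],[0,0,0.08],[0,0,0.1],[0,0,0.1],[0,0,0.1],[0,0,0.1],[0,0,0.1],[0,0,0.1]],"rotation":[[0,0,0],[0,0,0],[0,0,0],[0,0,0],[0,0,0],[0,0,0],[0,0,0],[0,0,0],[0,0,0],[0,0,0]],"grip":[0.348,0.348,0.348,0.348,0.348,0.348,0.348,0.348,0.348,0.348]}'|sed -n '4,5p';python3 w.py
```

```text
contact_force: [-1.1, -0.9, 1.0]
gripper_width: 0.647
t 34.35 width 0.6545 +- 0.0007 F [-1.84  0.17  1.38] [0.5996 0.0325 0.1845]
contact_force: [-4.7, -0.9, 6.1]
gripper_width: 0.654
t 35.43 width 0.6537 +- 0.001 F [-4.   -0.77  6.01] [0.5998 0.0324 0.1844]
```

Seated (Fz reversed). Release and lift.

```bash
python3 -m pendant '{"linear":[[0,0,-0.1],[0,0,-0.1],[0,0,-0.1],[0,0,-0.1],[0,0,-0.1],[0,0,-0.1],[0,0,-0.1],[0,0,-1],[0,0,-3],[0,0,-5.5]],"rotation":[[0,0,0],[0,0,0],[0,0,0],[0,0,0],[0,0,0],[0,0,0],[0,0,0],[0,0,0],[0,0,0],[0,0,0]],"grip":[0.34,0.33,0.3,0.25,0.2,0.15,0.15,0.15,0.15,0.15]}'|sed -n '2,5p'; python3 -m pendant '{"linear":[[0,0,-4],[0,0,-6],[-0.5,1.5,-6],[-1.5,5,-6],[-2.5,8.5,-6],[-3.5,12,-6],[-4.5,16,-6],[-5.5,19,-6],[-6,21,-6],[-6,21,-6]],"rotation":[[0,0,0],[0,0,0],[0,0,0],[0,0,0],[0,0,0],[0,0,0],[0,0,0],[0,0,0],[0,0,0],[0,0,0]],"grip":[0,0,0,0,0,0,0,0,0,0]}'|sed -n '2,5p'; python3 jars.py|grep -E "\[(3|4).*\] [1-4]"; python3 -c '
from h import *
st();to(.4924,-.3768,.30,11.9)'
```

```text
tool_pos: [0.5984, 0.0326, 0.237]
tool_rot: [-0.0, 0.994, 0.105, -0.002]
contact_force: [0.6, -0.2, 0.1]
gripper_width: 0.848
tool_pos: [0.5843, -0.1893, 0.2989]
tool_rot: [0.001, 0.995, 0.103, 0.0]
contact_force: [-0.6, 0.5, 0.8]
gripper_width: 1.0
top [307.8 188.4] 338 [21 20] [0.6312 0.0349]
top [301.8 242.6] 142 [15 52] [0.4694 0.0557]
top [453.2 232.9] 108 [11 16] [ 0.4868 -0.3893]
top [441.2 288.4] 218 [21 15] [ 0.3289 -0.3402]
side [335.2 170.3] 194 [21 12] [0.7066 0.2004]
side [443.8 287.6] 172 [18 13] [ 0.6736 -0.353 ]
side [390.7 331.4] 178 [24 10] [ 0.4868 -0.3892]
37.2 [ 0.5848 -0.1859  0.2988] [[0.978, 0.207, 0.001], [0.207, -0.978, 0.0], [0.001, -0.0, -1.0]] [0.6 0.7 0.5] 1.002 [-0.43  0.    1.59  0.    1.55 -0.64]
lin cm [-13.    16.76  -0.13] rot deg [-0.01 -0.04  0.07]
```

```bash
python3 -m pendant '{"linear":[[-2,2.5,0],[-4,5,0],[-6,7.8,1],[-8.2,10.6,2.5],[-10.4,13.3,4.5],[-12.2,15.6,7],[-13,16.7,10],[-13,16.7,13],[-13,16.7,15],[-13,16.7,15]],"rotation":[[0,0,0],[0,0,0],[0,0,0],[0,0,0],[0,0,0],[0,0,0],[0,0,0],[0,0,0],[0,0,0],[0,0,0]],"grip":[0,0,0,0,0,0,0,0,0,0]}'|sed -n 2p; python3 jars.py|grep -E "\[(3|4).*\] [1-4]"; python3 -c '
from h import *
c=atz("top",(307.8,188.4),.212)[:2];print("jar1 rack frame",rot(np.radians(84.6-yawc))@(c-Hg)-[.036,-.15])
st();to(.4924,-.3768,.0444,11.9)
crop("side","s7",280,120,460,360,2.45,cv2.imread("pics/last_side.png"))'
```

```text
tool_pos: [0.4905, -0.3725, 0.1424]
top [419.4 164.8] 136 [14 14] [ 0.6966 -0.3058]
top [307.8 188.4] 338 [21 20] [0.6312 0.0349]
top [301.1 239.3] 157 [16 60] [0.4791 0.0576]
top [445.1 228.7] 142 [15 16] [ 0.4998 -0.3665]
top [385.6 322.1] 298 [30 18] [ 0.2407 -0.1757]
top [354.9 367.9] 257 [25 21] [ 0.1216 -0.0843]
side [362.2 133.7] 128 [39 19] [0.9102 0.3452]
side [443.8 287.7] 173 [18 13] [ 0.6734 -0.3533]
side [389.6 325.1] 320 [24 17] [ 0.4949 -0.3744]
jar1 rack frame [0.00151468 0.0537624 ]
38.13 [ 0.493  -0.3746  0.1482] [[0.978, 0.21, -0.001], [0.21, -0.978, 0.001], [-0.0, -0.001, -1.0]] [ 0.3 -0.4  0.4] 1.002 [-0.77  0.12  1.72  0.    1.3  -0.98]
lin cm [-0.1   0.21 10.38] rot deg [-0.06  0.03  0.25]
```

View pics/s7.png

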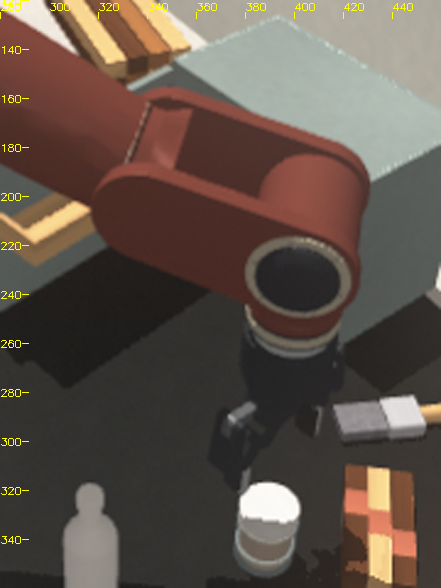

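Jar B is at side (390,330), under the gripper and unmoved. Jar 1 is in the rack at (+0.002,+0.054). Descend on B.

```bash
python3 -m pendant '{"linear":[[-0.1,0.2,2],[-0.1,0.2,4.5],[-0.1,0.2,7],[-0.1,0.2,9],[-0.1,0.2,10.2],[-0.1,0.2,10.5],[-0.1,0.2,10.5],[-0.1,0.2,10.5],[-0.1,0.2,10.5],[-0.1,0.2,10.5]],"rotation":[[0,0,0],[0,0,0],[0,0,0],[0,0,0],[0,0,0],[0,0,0],[0,0,0],[0,0,0],[0,0,0],[0,0,0]],"grip":[0,0,0,0,0,0,0,0.1,0.2,0.25]}'|sed -n '2p;4p';python3 -m pendant '{"linear":[[0,0,0],[0,0,0],[0,0,0],[0,0,0],[0,0,0],[0,0,0],[0,0,0],[0,0,0],[0,0,0],[0,0,0]],"rotation":[[0,0,0],[0,0,0],[0,0,0],[0,0,0],[0,0,0],[0,0,0],[0,0,0],[0,0,0],[0,0,0],[0,0,0]],"grip":[0.26,0.27,0.28,0.29,0.3,0.305,0.31,0.315,0.32,0.325]}'|sed -n '4,5p';python3 -m pendant '{"linear":[[0,0,0],[0,0,0],[0,0,0],[0,0,0],[0,0,0],[0,0,0],[0,0,0],[0,0,0],[0,0,0],[0,0,0]],"rotation":[[0,0,0],[0,0,0],[0,0,0],[0,0,0],[0,0,0],[0,0,0],[0,0,0],[0,0,0],[0,0,0],[0,0,0]],"grip":[0.327,0.329,0.331,0.333,0.335,0.337,0.339,0.341,0.343,0.345]}'|sed -n '4,5p';  python3 -m pendant '{"linear":[[0,0,0],[0,0,0],[0,0,0],[0,0,-0.1],[0,0,-0.2],[0,0,-0.4],[0,0,-0.6],[0,0,-0.8],[0,0,-1],[0,0,-1]],"rotation":[[0,0,0],[0,0,0],[0,0,0],[0,0,0],[0,0,0],[0,0,0],[0,0,0],[0,0,0],[0,0,0],[0,0,0]],"grip":[0.347,0.347,0.347,0.347,0.347,0.347,0.347,0.347,0.347,0.347]}'|sed -n '2,5p'; python3 w.py
```

```text
tool_pos: [0.493, -0.3789, 0.0452]
contact_force: [0.2, -0.6, -0.7]
contact_force: [0.1, -0.1, -0.1]
gripper_width: 0.672
contact_force: [2.0, 0.7, 1.8]
gripper_width: 0.654
tool_pos: [0.4922, -0.3783, 0.0538]
tool_rot: [0.0, 0.994, 0.105, 0.0]
contact_force: [0.5, -0.9, -1.5]
gripper_width: 0.651
t 41.72 width 0.6543 +- 0.0011 F [-0.03  0.   -1.4 ] [ 0.4919 -0.3779  0.0531]
```

```bash
python3 -m pendant '{"linear":[[0,0,-0.5],[0,0,-1.5],[0,0,-3],[0,0,-5],[0,0,-7.5],[0,0,-10],[0,0,-12.5],[0,0,-15],[0,0,-18],[0,0,-20.5]],"rotation":[[0,0,0],[0,0,0],[0,0,0],[0,0,0],[0,0,0],[0,0,0],[0,0,0],[0,0,0],[0,0,0],[0,0,0]],"grip":[0.348,0.348,0.348,0.348,0.348,0.348,0.348,0.348,0.348,0.348]}'|sed -n '2,5p'; python3 -c '
from h import *
to(*door(np.radians(84.6),.037,-.205),.26,11.9)'
```

```text
tool_pos: [0.4922, -0.3781, 0.2616]
tool_rot: [0.001, 0.994, 0.105, 0.001]
contact_force: [0.9, 0.2, -1.6]
gripper_width: 0.654
lin cm [  8.11 -38.02   0.09] rot deg [ 0.12 -0.08  0.16]
```

```bash
python3 -m pendant '{"linear":[[0.2,-1,0],[0.7,-3.5,0],[1.4,-6.5,0],[2.1,-9.8,0],[2.8,-13,0],[3.5,-16.3,0],[4.2,-19.5,0],[4.9,-23,0],[5.6,-26,0],[6.3,-29,0]],"rotation":[[0,0,0],[0,0,0],[0,0,0],[0,0,0],[0,0,0],[0,0,0],[0,0,0],[0,0,0],[0,0,0],[0,0,0]],"grip":[0.348,0.348,0.348,0.348,0.348,0.348,0.348,0.348,0.348,0.348]}'|sed -n '2,5p'; python3 -m pendant '{"linear":[[0.6,-3,0],[1.1,-5.5,0],[1.6,-7.8,0],[1.8,-9,0],[1.8,-9,0],[1.8,-9,0.5],[1.8,-9,1.5],[1.8,-9,2.5],[1.8,-9,3.5],[1.8,-9,3.8]],"rotation":[[0,0,0],[0,0,0],[0,0,0],[0,0,0],[0,0,0],[0,0,0],[0,0,0],[0,0,0],[0,0,0],[0,0,0]],"grip":[0.348,0.348,0.348,0.348,0.348,0.348,0.348,0.348,0.348,0.348]}'|sed -n '2,5p'; python3 -c '
from h import *
to(*door(np.radians(84.6),.037,-.205),.187,11.9)
crop("side","s8",260,110,400,260,3.5)'
```

```text
tool_pos: [0.4921, -0.0791, 0.2577]
tool_rot: [-0.0, 0.994, 0.105, -0.0]
contact_force: [-0.4, 0.3, -1.8]
gripper_width: 0.66
tool_pos: [0.4905, 0.0099, 0.2169]
tool_rot: [-0.001, 0.995, 0.104, -0.002]
contact_force: [-0.6, -0.9, -2.7]
gripper_width: 0.652
lin cm [ 0.18 -0.03  2.99] rot deg [-0.09  0.26  0.08]
```

View pics/s8.png

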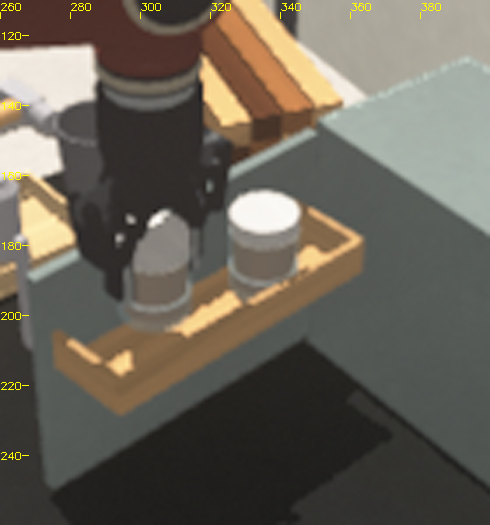

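Jar 1 stands at (335,183), and jar 2 hangs within the trough at (303,190). Lower it.

```bash
python3 -m pendant '{"linear":[[0.1,0,0.3],[0.1,0,0.7],[0.1,0,1.1],[0.1,0,1.5],[0.1,0,1.9],[0.1,0,2.2],[0.1,0,2.4],[0.1,0,2.6],[0.1,0,2.7],[0.1,0,2.7]],"rotation":[[0,0,0],[0,0,0],[0,0,0],[0,0,0],[0,0,0],[0,0,0],[0,0,0],[0,0,0],[0,0,0],[0,0,0]],"grip":[0.348,0.348,0.348,0.348,0.348,0.348,0.348,0.348,0.348,0.348]}'|sed -n '2,5p'; python3 w.py; python3 -m pendant '{"linear":[[0,0,0],[0,0,0.1],[0,0,0.1],[0,0,0.2],[0,0,0.2],[0,0,0.3],[0,0,0.3],[0,0,0.35],[0,0,0.4],[0,0,0.4]],"rotation":[[0,0,0],[0,0,0],[0,0,0],[0,0,0],[0,0,0],[0,0,0],[0,0,0],[0,0,0],[0,0,0],[0,0,0]],"grip":[0.348,0.348,0.348,0.348,0.348,0.348,0.348,0.348,0.348,0.348]}'|sed -n '2,5p';python3 w.py
```

```text
tool_pos: [0.4927, 0.0108, 0.193]
tool_rot: [-0.0, 0.994, 0.105, -0.0]
contact_force: [0.6, -0.0, -1.7]
gripper_width: 0.659
t 45.35 width 0.6532 +- 0.0012 F [-0.25  0.07 -1.75] [0.4929 0.0107 0.1935]
tool_pos: [0.4927, 0.0108, 0.1891]
tool_rot: [-0.0, 0.994, 0.105, -0.0]
contact_force: [-0.5, 0.8, -2.5]
gripper_width: 0.65
t 46.43 width 0.6529 +- 0.0014 F [ 0.    0.01 -1.91] [0.4928 0.0107 0.1893]
```

```bash
python3 -m pendant '{"linear":[[0,0,0.1],[0,0,0.2],[0,0,0.3],[0,0,0.4],[0,0,0.42],[0,0,0.44],[0,0,0.46],[0,0,0.48],[0,0,0.5],[0,0,0.5]],"rotation":[[0,0,0],[0,0,0],[0,0,0],[0,0,0],[0,0,0],[0,0,0],[0,0,0],[0,0,0],[0,0,0],[0,0,0]],"grip":[0.348,0.348,0.348,0.348,0.348,0.348,0.348,0.348,0.348,0.348]}'|sed -n '4,5p';python3 w.py; python3 -m pendant '{"linear":[[0,0,0],[0,0,0.03],[0,0,0.06],[0,0,0.09],[0,0,0.1],[0,0,0.1],[0,0,0.1],[0,0,0.1],[0,0,0.1],[0,0,0.1]],"rotation":[[0,0,0],[0,0,0],[0,0,0],[0,0,0],[0,0,0],[0,0,0],[0,0,0],[0,0,0],[0,0,0],[0,0,0]],"grip":[0.348,0.348,0.348,0.348,0.348,0.348,0.348,0.348,0.348,0.348]}'|sed -n '4,5p';python3 w.py
```

```text
contact_force: [0.2, -0.2, -2.1]
gripper_width: 0.656
t 47.52 width 0.6534 +- 0.0009 F [ 0.08  0.02 -0.81] [0.4928 0.0107 0.1843]
contact_force: [-2.1, -0.2, 3.1]
gripper_width: 0.653
t 48.6 width 0.6521 +- 0.0008 F [-2.61 -0.11  3.23] [0.4929 0.0107 0.1836]
```

Seated. Release, lift, check, then line up for the handle.

```bash
python3 -m pendant '{"linear":[[0,0,0],[0,0,-0.1],[0,0,-0.1],[0,0,-0.1],[0,0,-0.1],[0,0,-0.1],[0,0,-0.1],[0,0,-1],[0,0,-3],[0,0,-5.5]],"rotation":[[0,0,0],[0,0,0],[0,0,0],[0,0,0],[0,0,0],[0,0,0],[0,0,0],[0,0,0],[0,0,0],[0,0,0]],"grip":[0.34,0.33,0.3,0.25,0.2,0.15,0.15,0.15,0.15,0.15]}'|sed -n '2,5p'; python3 -m pendant '{"linear":[[0,0,-4],[0,0,-7],[0,-2,-8],[0,-6,-8],[0,-10,-8],[0,-14,-8],[0,-18,-8],[0,-22,-8],[0,-26,-8],[0,-30,-8]],"rotation":[[0,0,0],[0,0,0],[0,0,0],[0,0,0],[0,0,0],[0,0,0],[0,0,0],[0,0,0],[0,0,0],[0,0,0]],"grip":[0,0,0,0,0,0,0,0,0,0]}'|sed -n '2,5p'; python3 jars.py|grep top; python3 -c '
from h import *
crop("top","t9",230,120,370,280,3.5,cv2.imread("pics/last_top.png"))
st()'
```

```text
tool_pos: [0.4916, 0.0109, 0.2373]
tool_rot: [-0.0, 0.994, 0.105, -0.002]
contact_force: [0.2, -0.3, -0.6]
gripper_width: 0.851
tool_pos: [0.4293, 0.306, 0.3193]
tool_rot: [-0.0, 0.994, 0.105, 0.001]
contact_force: [0.3, -0.4, -0.2]
gripper_width: 1.004
top [419.4 164.8] 135 [14 14] [ 0.6966 -0.3058]
top [307.8 188.4] 338 [21 20] [0.6312 0.0349]
top [589.4 241.8] 680 [22 72] [ 0.4501 -0.7907]
top [302.  242.9] 137 [15 48] [0.4686 0.0551]
top [317.  228.9] 363 [21 21] [0.5085 0.0104]
top [441.2 288.3] 221 [21 15] [ 0.3292 -0.3402]
50.37 [0.4283 0.3085 0.3189] [[0.976, 0.216, -0.0], [0.216, -0.976, 0.002], [0.0, -0.002, -1.0]] [ 0.3 -0.3  0.9] 1.004 [ 0.48 -0.21  1.76  0.    1.6   0.26]
```

View pics/t9.png

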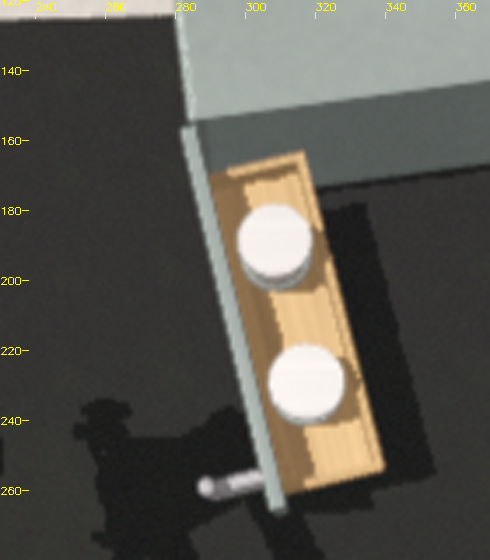

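Both jars stand upright in the rack, at top (308,188) and (317,229). The handle bar top is at (289,259).

```bash
python3 -c '
from h import *
print(atz("top",(289.1,259.1),.223), door(np.radians(84.6),-.052,-.265),door(np.radians(85),-.052,-.265))
to(.4155,.0866,.30,11.9)'
```

```text
[0.41610999 0.08280051 0.223     ] [0.41483063 0.0852242 ] [0.41480864 0.0871094 ]
lin cm [-6.04 21.4   1.85] rot deg [-0.11 -0.01  0.56]
```

```bash
python3 -m pendant '{"linear":[[-1,3.5,0],[-2,7,0],[-3,10.5,0],[-4,14,0],[-5,17.5,0],[-5.7,20,0.5],[-5.9,21.4,1.8],[-5.9,21.4,1.8],[-5.9,21.4,1.8],[-5.9,21.4,1.8]],"rotation":[[0,0,0.5],[0,0,0.5],[0,0,0.5],[0,0,0.5],[0,0,0.5],[0,0,0.5],[0,0,0.5],[0,0,0.5],[0,0,0.5],[0,0,0.5]],"grip":[0,0,0,0,0,0,0,0,0,0]}'|sed -n '2,5p'; python3 -c '
from h import *
to(.4162,.0860,.212,11.9)'
```

```text
tool_pos: [0.4173, 0.0827, 0.301]
tool_rot: [-0.0, 0.995, 0.101, 0.0]
contact_force: [-0.3, -0.7, -0.4]
gripper_width: 0.996
lin cm [-0.05 -0.34  8.9 ] rot deg [-0.01 -0.05 -0.35]
```

```bash
python3 -m pendant '{"linear":[[0,-0.3,2],[0,-0.3,4],[0,-0.3,6],[0,-0.3,7.5],[0,-0.3,8.5],[0,-0.3,8.9],[0,-0.3,8.9],[0,-0.3,8.9],[0,-0.3,8.9],[0,-0.3,8.9]],"rotation":[[0,0,-0.4],[0,0,-0.4],[0,0,-0.4],[0,0,-0.4],[0,0,-0.4],[0,0,-0.4],[0,0,-0.4],[0,0,-0.4],[0,0,-0.4],[0,0,-0.4]],"grip":[0,0,0,0,0,0,0,0.4,0.7,0.8]}'|sed -n '2,5p'; python3 -m pendant '{"linear":[[0,0,0],[0,0,0],[0,0,0],[0,0,0],[0,0,0],[0,0,0],[0,0,0],[0,0,0],[0,0,0],[0,0,0]],"rotation":[[0,0,0],[0,0,0],[0,0,0],[0,0,0],[0,0,0],[0,0,0],[0,0,0],[0,0,0],[0,0,0],[0,0,0]],"grip":[0.82,0.84,0.86,0.88,1,1,1,1,1,1]}'|sed -n '2,5p'; python3 -c '
from h import *
s=st()
a=84.6
M=R.from_euler("z",11.8,degrees=True)*R.from_euler("x",180,degrees=True)
for d in (.5,1,1.5,2,3,5,6,7.5,9,10,12,12.5,15,17.5,20,22.5,24,25):
    q=door(np.radians(a-d),-.052,-.265)-door(np.radians(a),-.052,-.265)
    print(d,(M.inv().apply([*q,0])*100).round(2))'
```

```text
tool_pos: [0.4172, 0.0855, 0.2126]
tool_rot: [0.0, 0.995, 0.104, 0.001]
contact_force: [0.2, -0.6, 0.2]
gripper_width: 0.602
tool_pos: [0.4169, 0.0854, 0.2117]
tool_rot: [0.0, 0.995, 0.104, 0.001]
contact_force: [2.4, -0.2, 3.2]
gripper_width: 0.118
52.87 [0.4169 0.0854 0.2117] [[0.978, 0.207, 0.001], [0.207, -0.978, -0.0], [0.001, 0.0, -1.0]] [ 2.4 -0.2  3.2] 0.118 [ 0.03 -0.43  2.1  -0.    1.47 -0.18]
0.5 [-0.04  0.23  0.  ]
1 [-0.09  0.46  0.  ]
1.5 [-0.12  0.7   0.  ]
2 [-0.16  0.93  0.  ]
3 [-0.23  1.39  0.  ]
5 [-0.35  2.33  0.  ]
6 [-0.39  2.8   0.  ]
7.5 [-0.44  3.5   0.  ]
9 [-0.47  4.21  0.  ]
10 [-0.49  4.68  0.  ]
12 [-0.49  5.62  0.  ]
12.5 [-0.48  5.86  0.  ]
15 [-0.42  7.04  0.  ]
17.5 [-0.31  8.21  0.  ]
20 [-0.15  9.38  0.  ]
22.5 [ 0.06 10.54  0.  ]
24 [ 0.21 11.23  0.  ]
25 [ 0.32 11.69  0.  ]
```

```bash
python3 -m pendant '{"linear":[[-0.04,0.23,0],[-0.12,0.7,0],[-0.23,1.39,0],[-0.35,2.33,0],[-0.44,3.5,0],[-0.49,4.68,0],[-0.48,5.86,0],[-0.42,7.04,0],[-0.31,8.21,0],[-0.15,9.38,0]],"rotation":[[0,0,-0.5],[0,0,-1.5],[0,0,-3],[0,0,-5],[0,0,-7.5],[0,0,-10],[0,0,-12.5],[0,0,-15],[0,0,-17.5],[0,0,-20]],"grip":[1,1,1,1,1,1,1,1,1,1]}'; python3 -m pendant '{"linear":[[-0.2,1.16,0],[-0.35,2.33,0],[-0.44,3.5,0],[-0.49,4.68,0],[-0.48,5.86,0],[-0.42,7.04,0],[-0.31,8.21,0],[-0.15,9.38,0],[0.06,10.54,0],[0.32,11.69,0]],"rotation":[[0,0,-2.5],[0,0,-5],[0,0,-7.5],[0,0,-10],[0,0,-12.5],[0,0,-15],[0,0,-17.5],[0,0,-20],[0,0,-22.5],[0,0,-25]],"grip":[1,1,1,1,1,1,1,1,1,1]}'; python3 -c '
from h import *
s=st();print(door(np.radians(39.6),-.052,-.265));crop("side","s10",250,100,430,320,2.7)'
```

```text
time: 53.7
tool_pos: [0.4349, -0.0069, 0.2117]
tool_rot: [-0.0, 0.961, 0.277, 0.001]
contact_force: [3.3, 3.6, 3.2]
gripper_width: 0.117
time: 54.53
tool_pos: [0.4994, -0.1044, 0.2118]
tool_rot: [-0.0, 0.878, 0.478, 0.0]
contact_force: [0.6, 2.0, 4.5]
gripper_width: 0.117
54.53 [ 0.4994 -0.1044  0.2118] [[0.543, 0.84, -0.0], [0.84, -0.543, 0.001], [0.001, -0.001, -1.0]] [0.6 2.  4.5] 0.117 [-0.35 -0.2   1.92  0.    1.42 -1.35]
[ 0.4968116  -0.10451229]
```

View pics/s10.png

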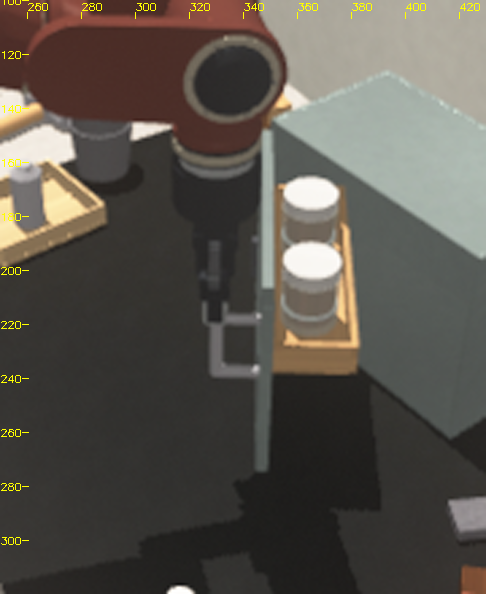

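The door is half shut with both jars upright, at (311,210) and (312,285) in the crop. Continue, slowing at the end.

```bash
python3 -m pendant '{"linear":[[-0.2,1.16,0],[-0.35,2.33,0],[-0.44,3.5,0],[-0.49,4.68,0],[-0.48,5.86,0],[-0.42,7.04,0],[-0.31,8.21,0],[-0.15,9.38,0],[0.06,10.54,0],[0.21,11.23,0]],"rotation":[[0,0,-2.5],[0,0,-5],[0,0,-7.5],[0,0,-10],[0,0,-12.5],[0,0,-15],[0,0,-17.5],[0,0,-20],[0,0,-22.5],[0,0,-24]],"grip":[1,1,1,1,1,1,1,1,1,1]}';python3 -m pendant '{"linear":[[-0.12,0.7,0],[-0.23,1.39,0],[-0.31,2.1,0],[-0.39,2.8,0],[-0.43,3.3,0],[-0.45,3.75,0],[-0.47,4.2,0],[-0.48,4.45,0],[-0.49,4.68,0],[-0.49,4.68,0]],"rotation":[[0,0,-1.5],[0,0,-3],[0,0,-4.5],[0,0,-6],[0,0,-7],[0,0,-8],[0,0,-9],[0,0,-9.5],[0,0,-10],[0,0,-10]],"grip":[1,1,1,1,1,1,1,1,1,1]}'; python3 -c '
from h import *
s=st();print(door(np.radians(5.6),-.052,-.265));to(.6635,-.1796,.2118,96.57)'
```

```text
time: 55.42
tool_pos: [0.5947, -0.164, 0.2118]
tool_rot: [-0.0, 0.76, 0.65, -0.0]
contact_force: [-1.0, 0.0, 5.3]
gripper_width: 0.118
time: 56.25
tool_pos: [0.6401, -0.1762, 0.2118]
tool_rot: [0.0, 0.701, 0.713, -0.0]
contact_force: [-0.4, -1.9, 6.0]
gripper_width: 0.115
56.25 [ 0.6401 -0.1762  0.2118] [[-0.017, 1.0, 0.0], [1.0, 0.017, -0.001], [-0.001, 0.0, -1.0]] [-0.4 -1.9  6. ] 0.115 [-0.38  0.17  1.56 -0.    1.41 -1.97]
[ 0.63734693 -0.17652658]
lin cm [-0.38  2.34  0.  ] rot deg [ 0.01  0.05 -5.61]
```

```bash
python3 -m pendant '{"linear":[[-0.05,0.3,0],[-0.1,0.6,0],[-0.15,0.9,0],[-0.2,1.2,0],[-0.25,1.5,0],[-0.3,1.8,0],[-0.33,2,0],[-0.35,2.15,0],[-0.37,2.25,0],[-0.38,2.35,0]],"rotation":[[0,0,-0.7],[0,0,-1.4],[0,0,-2.1],[0,0,-2.8],[0,0,-3.5],[0,0,-4.2],[0,0,-4.7],[0,0,-5.1],[0,0,-5.4],[0,0,-5.6]],"grip":[1,1,1,1,1,1,1,1,1,1]}'|tail -4;python3 -m pendant '{"linear":[[0,0,0],[0,0.05,0],[0,0.1,0],[0,0.15,0],[0,0.2,0],[0,0.2,0],[0,0.2,0],[0,0.2,0],[0,0.2,0],[0,0.2,0]],"rotation":[[0,0,0],[0,0,0],[0,0,0],[0,0,0],[0,0,0],[0,0,0],[0,0,0],[0,0,0],[0,0,0],[0,0,0]],"grip":[1,1,1,1,1,1,1,1,1,1]}'|tail -4; python3 w.py
```

```text
tool_pos: [0.6633, -0.1793, 0.2118]
tool_rot: [0.0, 0.666, 0.746, -0.0]
contact_force: [-0.5, -0.8, 5.3]
gripper_width: 0.12
tool_pos: [0.6649, -0.1794, 0.2118]
tool_rot: [-0.0, 0.666, 0.746, -0.001]
contact_force: [-1.3, -1.3, 5.5]
gripper_width: 0.118
t 58.17 width 0.1174 +- 0.0007 F [-1.96 -2.04  6.2 ] [ 0.6648 -0.1794  0.2118]
```

```bash
python3 -m pendant '{"linear":[[0,0.05,0],[0,0.1,0],[0,0.15,0],[0,0.2,0],[0,0.25,0],[0,0.3,0],[0,0.3,0],[0,0.3,0],[0,0.3,0],[0,0.3,0]],"rotation":[[0,0,0],[0,0,0],[0,0,0],[0,0,0],[0,0,0],[0,0,0],[0,0,0],[0,0,0],[0,0,0],[0,0,0]],"grip":[1,1,1,1,1,1,1,1,1,1]}'|tail -4; python3 w.py
```

```text
tool_pos: [0.665, -0.1794, 0.2118]
tool_rot: [-0.003, 0.666, 0.746, -0.003]
contact_force: [-13.3, -1.9, 11.3]
gripper_width: 0.121
t 59.25 width 0.1187 +- 0.001 F [-13.71  -1.98  10.45] [ 0.665  -0.1794  0.2118]
```

Against the stop (13 N, no further motion), so the door is shut. Release, rise, retreat.

```bash
python3 -m pendant '{"linear":[[0,-0.1,0],[0,-0.2,0],[0,-0.2,0],[0,-0.2,0],[0,-0.2,0],[0,-0.2,0],[0,-0.2,0],[0,-0.2,-2],[0,-0.2,-5],[0,-0.2,-9]],"rotation":[[0,0,0],[0,0,0],[0,0,0],[0,0,0],[0,0,0],[0,0,0],[0,0,0],[0,0,0],[0,0,0],[0,0,0]],"grip":[1,1,0.8,0.6,0.4,0.2,0,0,0,0]}'|tail -4; python3 -m pendant '{"linear":[[0,0,-3],[3,-1,-5],[6.5,-3,-5],[10,-5,-5],[13,-7,-5],[16,-9,-5],[19,-11,-5],[22,-13,-5],[25,-15,-5],[28,-17,-5]],"rotation":[[0,0,0],[0,0,0],[0,0,0],[0,0,0],[0,0,0],[0,0,0],[0,0,0],[0,0,0],[0,0,0],[0,0,0]],"grip":[0,0,0,0,0,0,0,0,0,0]}'|tail -4; python3 -c '
from h import *
s=manip.grab_frame("side")[:,:,::-1];t=manip.grab_frame("top")[:,:,::-1]
cv2.imwrite("pics/end.png",np.vstack([cv2.resize(s[100:360,180:500],(640,520))[:,:],]));cv2.imwrite("pics/end_top.png",t)
crop("side","e1",190,100,490,320,1.9,s);crop("top","e2",280,70,420,190,1.6,t)
a=cv2.imread("pics/e1.png");b=cv2.imread("pics/e2.png");b=cv2.copyMakeBorder(b,0,a.shape[0]-b.shape[0],0,0,0)
cv2.imwrite("pics/end2.png",np.hstack([a,b]));print(a.shape,b.shape)'
```

```text
tool_pos: [0.6648, -0.1781, 0.2974]
tool_rot: [-0.004, 0.665, 0.746, -0.001]
contact_force: [0.4, 0.4, -0.7]
gripper_width: 1.001
tool_pos: [0.4641, 0.0811, 0.3511]
tool_rot: [-0.0, 0.666, 0.746, 0.0]
contact_force: [-0.1, 0.4, 0.9]
gripper_width: 1.003
(418, 570, 3) (418, 224, 3)
```

View pics/end2.png

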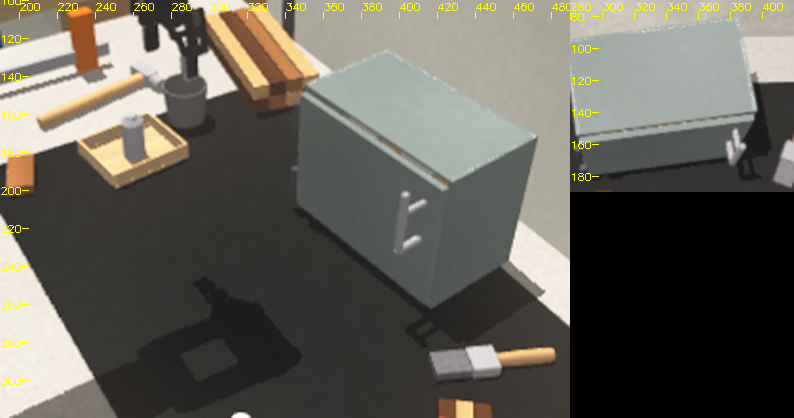

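The door is shut, looking as it did at the start, and the tin stands in the tray at (243,170). Nothing touches the robot, so I'm handing in.

```bash
python3 -c '
from plant import manip
print(manip.job_done(), manip.state()["time"])'
```

```text
the job is handed in; nothing more can be done
the job is handed in; nothing more can be done
```

The job is done and handed in, at about 61 s of the 210 s allowed. I opened the door by its handle to about 85°, stood the tin in the tray, stood both jars that were present in the door rack, and shut the door slowly.

**Last checks**
- **Door:** it sits against its stop, with 13 N at the handle and no further motion. In the last pictures it looks as it did at the start.
- **Tin:** it stands upright in the tray.
- **Jars:** both were upright in the rack at the top-view check before closing and in a side view when the door was half shut. I can't see them now that it is shut.
- **Bystanders:** they look unmoved, but I did not measure all of them.

**What I could not confirm or what differed**
- **Squeeze on the jars:** I held it to an estimated 7–10 N a side, worked out from gripper closure. That rests on assuming the gripper saturates at 60 N, and no sensor reads finger force directly.
- **Jar 1 knocked:** it had been knocked about 4 cm aside during the run, so I located it again before grasping.
- **Shut position:** the handle sat about 1.5 mm further in than when I first gripped it, which is within measurement error.

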